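# Tip leftover breadsticks out of tall crocks and seal them in an airtight tub

## Task

The tall narrow crocks came back from the dining room with short breadsticks at the bottom, too deep to reach: put every breadstick into the clear tub so they stay crisp, tipping out those in the crocks and picking up any that lies on the tray, and leave the empty crocks on the green tray, standing or lying. Then put the red lid on the tub and press it down all round its edge, corner by corner, until the seal is fully home everywhere; do not knock the things standing at the back.

Things in the scene. Friction and masses are not known exactly. Their poses are not given: they have to be found in the camera images.
- tray: Flat green serving tray, 320 (its x) x 340 (its y) mm, floor 4 mm thick, lip 12 mm high and 8 mm wide all round. It does not move. Origin: centre of its underside.
- crock_a: Tall narrow square crock, white enamel with blue rim and band: 54 x 54 mm outside, 175 mm high, walls 5 mm, floor 7 mm, open top, about 0.4 kg, loose; it starts upright towards the left (y+) side of the tray, 140 mm from its twin, with 0 to 2 breadsticks inside. Origin: centre of its underside; z points to its mouth. Grip its flat outer sides; on its side it does not roll.
- crock_b: The other crock, same as crock_a. A crock can be tipped over about a bottom edge, turning between lightly closed pads, to lie on the tray, and then be taken nearer its base. Breadsticks slide out once its mouth points 25 degrees or more below level.
- tub: Clear airtight tub, 150 (its x) x 190 (its y) mm outside, walls and floor 5 mm, white rim 120 mm high and 163 x 203 mm; it does not move. A grey seal stands 7 mm above the rim; each of its four corners sinks separately by up to 7 mm when pressed with about 10 N through the lid, and stays down. Origin: centre of its underside.
- lid: Red lid, loose, 0.18 kg, starts right way up on the worktop: plate 170 (x) x 210 (y) x 8 mm, hollow plug lip below 14 mm deep, 132 x 172 mm (4 mm play a side in the tub), grip bar 20 (x) x 80 (y) x 24 mm on top. Origin: centre of the plate's underside, z up; 127 mm above the worktop on the unpressed seal, 120 when home. Its x and y go along the tub's, either way round.
- stick_1: Breadstick, 90 mm long and up to 20 mm thick (about 17 mm across where it rests and is gripped), 25 g, stiff; it does not roll. Origin: its middle; z along its length. At the start standing in crock_a, its top about 78 mm below the rim; absent (None) in some starts.
- stick_2: Breadstick, 90 mm long and up to 20 mm thick (about 17 mm across where it rests and is gripped), 25 g, stiff; it does not roll. Origin: its middle; z along its length. At the start standing in crock_a, its top about 78 mm below the rim; absent (None) in some starts.
- stick_3: Breadstick, 90 mm long and up to 20 mm thick (about 17 mm across where it rests and is gripped), 25 g, stiff; it does not roll. Origin: its middle; z along its length. At the start standing in crock_b, its top about 78 mm below the rim; absent (None) in some starts.
- stick_4: Breadstick, 90 mm long and up to 20 mm thick (about 17 mm across where it rests and is gripped), 25 g, stiff; it does not roll. Origin: its middle; z along its length. At the start standing in crock_b, its top about 78 mm below the rim; absent (None) in some starts.
- stick_5: Breadstick, 90 mm long and up to 20 mm thick (about 17 mm across where it rests and is gripped), 25 g, stiff; it does not roll. Origin: its middle; z along its length. At the start lying on the tray, clear of the crocks; absent (None) in some starts.
- lid_fl (a point): Press point on the lid's upper face near its x- y+ corner: 73 mm along x and 93 mm along y from the lid's origin, 8 mm above it, over the tub's seal. 128 mm above the tub's origin when this corner is home, 135 mm when not pressed.
- lid_fr (a point): Press point on the lid's upper face near its x- y- corner: 73 mm along x and 93 mm along y from the lid's origin, 8 mm above it, over the tub's seal. 128 mm above the tub's origin when this corner is home, 135 mm when not pressed.
- lid_bl (a point): Press point on the lid's upper face near its x+ y+ corner: 73 mm along x and 93 mm along y from the lid's origin, 8 mm above it, over the tub's seal. 128 mm above the tub's origin when this corner is home, 135 mm when not pressed.
- lid_br (a point): Press point on the lid's upper face near its x+ y- corner: 73 mm along x and 93 mm along y from the lid's origin, 8 mm above it, over the tub's seal. 128 mm above the tub's origin when this corner is home, 135 mm when not pressed.
- spice_jar: Spice jar, 41 mm across, 105 mm high, standing at the back right; leave it alone. Origin: centre of its underside.
- timer: Red kitchen timer, 68 mm across, 36 mm high, standing at the back right; leave it alone. Origin: centre of its underside.
- pepper_mill: Wooden pepper mill, 58 mm across, 170 mm high, standing at the back right; leave it alone. Origin: centre of its underside.
Things that resemble listed ones, but are neither listed nor needed, are in the scene too. Leave any yellow look-alike of the crock_a alone.

How it is judged:
By the outcome, as a careful person would: the job done as asked, in the order asked, and still so for the second after the job is handed in, with the robot touching nothing.
Of stick_1, stick_2, stick_3, stick_4, stick_5 only 3 to 5 are there at a start; the rules pass over those that are not, and their reading is None.
At some moment in a run one of lid, stick_5 may be knocked a few centimetres aside while the robot is not near it.
It also fails if it takes over 200 s, if anything falls off the work surface, if the arm or the gripper's body presses on something with over 40 N, if the wrist force passes 120 N, or if a joint passes its speed limit or range.

## Robot

A 7-joint arm with a two-finger parallel gripper is mounted at the origin on a cart in front of the work surface, level with it; the furniture and walls round the work are solid. World frame = base frame: x ahead of the robot, y to its left, z up, the work surface at z = 0. Lengths are in m, angles in rad, forces in N, time in s.
With the tool pointing down it reaches from about 0.4 to 0.85 m from the base axis. Payload 4.5 kg.
Tool frame: the origin (TCP) lies midway between the tips of the shut fingers; the grasp point (between the pads) lies r.grip_point_offset behind it (r.grip_point_offset is the distance from the TCP to the grasp point, in m); z points along the fingers, y is the line along which they close (so a half turn about z gives the same grasp; the last joint's range is limited). The gripper opens to 88 mm and grips with 3 to 60 N. Pads are 18 mm wide; open, the fingers measure 123 mm over their backs; the gripper's body (75 mm by 187 mm) begins 45 mm behind the grasp point.
Start: joints at [1.226, 0.689, -0.195, 1.565, 0.157, 0.902, -0.215], TCP at [0.231, -0.581, 0.239] pointing down, gripper open.
Joint ranges: [-3.01, 3.01], [-0.46, 2.08], [-1.47, 1.51], [0.13, 2.56], [-1, 4.14], [0.04, 2.09], [-2.66, 2.66]. Speed limits (rad/s): [2.57, 2.57, 3.14, 3.14, 3.14, 3.14, 3.14].

## Interface

Orientations are given as a unit quaternion [x, y, z, w].
In Python, from plant import r gives the robot as it stands.
- The arm moves only by the shell command python3 -m jog 'ROWS' [FORCE]. ROWS is JSON, a list of rows, each an object of numbers: "wx", "wy", "wz": the turn, a rotation vector about the world's x, y, z as a fraction of full scale; "dx", "dy", "dz": the shift along the world's x, y, z as a fraction of full scale; "hand": the closure, from 0 (fully open) to 1 (shut). In form: [{"wx": .., "wy": .., "wz": .., "dx": .., "dy": .., "dz": .., "hand": ..}, ...]. A call has 1 to 5 rows; each row shifts and turns the commanded pose from where the row before left it; what a row does not reach is not made up. Full scale, the value 1, is 0.25 m for a shift and 2 rad for a turn. A row lasts 1/12 s, in which the tool goes at most 41.7 mm and 7.16 degrees, less where a joint would pass 70% of its speed; a pose out of reach is approached as far as the arm can. A call with a number of a shift or a turn outside -1 to 1 is refused whole. A call with a gripper value outside its range is refused whole. The fingers move at their own pace and stop on an object; FORCE is the grip in N (left out, the last holds). Time passes only in rows, so rows that do not move let the fingers close. It gives the time, the measured TCP pose, the force, the opening and the grip force at its end, in the units of the state.
- r.get_state(): the state, without advancing time (a new reading comes with each control period).
- r.snapshot(name): name is "scene" or "top" or "wrist"; returns the picture (480x640x3 uint8, red, green, blue); there is no depth.
- r.camera_info(name): a dict with "mtx" (3x3 intrinsics, pixels), "R" (3x3) and "t" (3): a world point X has camera coordinates R X + t. Camera axes: x right, y down, z forward; pixel columns grow to the right and rows downward; lengths in m; the calibration is good to about 2 mm. A picture is of the moment at which its call begins: read the wrist's pose just before it. camera_info takes no time and is no camera call; for the wrist camera it gives the pose at the moment of the call.
- r.finish_job(): hands the job in; it is judged then, once.
Trained networks look in the newest picture that a camera, given by its name, has taken for a name from the list of things; names that differ only in an ending like _2 or _b are one class to them, and where a whole thing is asked for, a point or a joint stands for the part that bears it (a point fixed in the world has none). Each returns a list of dicts, best first, with "p" (0 to 1); they miss things now and then, are a little off and sometimes report something else, mostly with a low value. They report only what shows in the picture. A call takes as long as a camera call. They do not tell look-alikes from the thing itself.
- r.search_frame(camera, query): "bbox" ([left, top, right, bottom] in pixels, round what is visible of it).
- r.masks_of(camera, query): "region" (480x640 bool, what is visible of it) and "bbox" ([left, top, right, bottom] in pixels, round what is visible of it).
The state is a dict: "clock": time; "q": joint angles; "qd": joint speeds; "joint_torque": joint torques, N m; "tool_pos": TCP position; "eef_rot": TCP orientation; "contact_force": force on the tool from outside, world axes, zero at the start; "moment": the same for the moment, N m; "opening": opening from 0.0 (shut) to 1.0 (fully open); "finger_force": force on a finger pad.
Only numpy, scipy, OpenCV 4.12 (cv2) and the standard library are available. Lean on these libraries where they do the work, as an engineer would, in place of code of your own. Each camera call takes 0.05 s, during which the arm holds its last target. There are 200 camera calls.

## Working session

There is one attempt and no reset: what is moved stays moved. The work goes in short steps, Python scripts to look and compute and a shell command to move; the robot and the scene stay as the last step left them, time stands still between calls to the robot, and variables do not carry over. Pictures are saved under pics/ and viewed, at most 14 in all, crops included, and the job is handed in when it is done.

```bash
ls; mkdir -p pics; python3 - <<'E'
from plant import r
import cv2,numpy as np
s=r.get_state();print({k:np.round(v,3).tolist() for k,v in s.items()},r.grip_point_offset)
for n in("scene","top"):
    im=r.snapshot(n);cv2.imwrite(f"pics/{n}0.png",im[:,:,::-1]);c=r.camera_info(n)
    print(n,np.round(c["mtx"],1).tolist(),np.round(-c["R"].T@c["t"],3),np.round(c["R"],2).tolist())
    for q in("tray","crock_a","tub","lid","stick_1","spice_jar","timer","pepper_mill"):
        print(q,[(np.round(d["bbox"]).astype(int).tolist(),round(d["p"],2)) for d in r.search_frame(n,q)[:5]])
E
```

```text
pics
{'clock': 0.0, 'q': [1.226, 0.69, -0.195, 1.566, 0.157, 0.902, -0.215], 'qd': [-0.0, 0.001, 0.001, -0.001, 0.001, -0.001, 0.002], 'joint_torque': [0.0, -52.758, -1.267, -15.343, -0.053, 0.007, 0.0], 'tool_pos': [0.231, -0.58, 0.238], 'eef_rot': [0.982, 0.188, -0.0, -0.001], 'contact_force': [0.418, -0.351, -0.251], 'moment': [0.026, -0.025, 0.043], 'finger_force': 0.0, 'opening': 1.003} 0.0187
scene [[594.0, 0.0, 316.6], [0.0, 594.0, 237.0], [0.0, 0.0, 1.0]] [-0.535  0.685  0.997] [[-0.59, -0.81, 0.02], [-0.49, 0.33, -0.81], [0.64, -0.49, -0.59]]
tray [([134, 243, 313, 365], 0.62)]
crock_a [([337, 222, 366, 294], 0.82), ([185, 254, 223, 332], 0.68), ([162, 228, 191, 301], 0.58)]
tub [([283, 179, 375, 269], 0.88), ([368, 206, 428, 253], 0.26)]
lid [([371, 207, 425, 256], 0.56)]
stick_1 [([244, 286, 275, 302], 0.63), ([367, 207, 425, 251], 0.16)]
spice_jar [([315, 175, 330, 190], 0.63)]
timer []
pepper_mill [([373, 145, 391, 199], 0.82), ([317, 176, 333, 188], 0.28)]
top [[619.3, 0.0, 323.8], [0.0, 619.3, 240.7], [0.0, 0.0, 1.0]] [ 0.398 -0.075  1.549] [[0.02, -1.0, 0.01], [-1.0, -0.02, -0.07], [0.07, -0.01, -1.0]]
tray [([128, 171, 278, 317], 0.7)]
crock_a [([306, 296, 336, 325], 0.9), ([150, 192, 194, 229], 0.66), ([143, 258, 190, 286], 0.57), ([391, 236, 484, 318], 0.18)]
tub [([304, 190, 399, 269], 0.71)]
lid [([392, 237, 484, 320], 0.75)]
stick_1 [([389, 236, 486, 320], 0.6), ([224, 264, 257, 277], 0.56), ([165, 261, 173, 267], 0.51), ([417, 182, 446, 206], 0.24)]
spice_jar [([380, 163, 402, 184], 0.59)]
timer [([416, 178, 447, 208], 0.69)]
pepper_mill [([454, 174, 489, 206], 0.91)]
```

```bash
python3 - <<'E'
import cv2
a=cv2.imread("pics/top0.png")[140:350,110:510];cv2.imwrite("pics/t0c.png",cv2.resize(a,None,fx=2,fy=2,interpolation=cv2.INTER_CUBIC))
E
```

```text
(no output)
```

View pics/t0c.png

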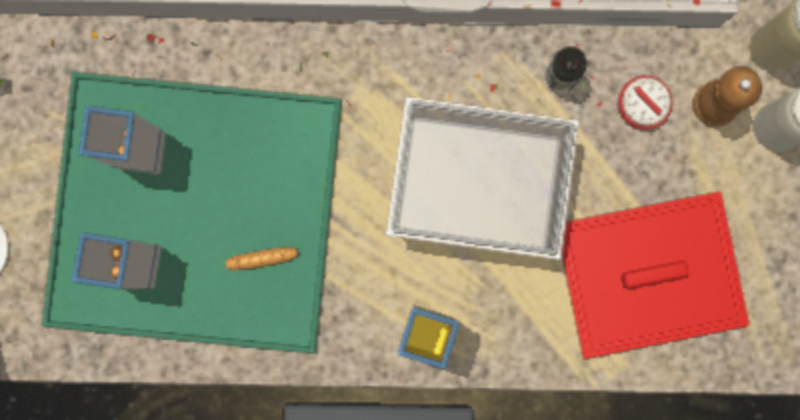

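View pics/scene0.png

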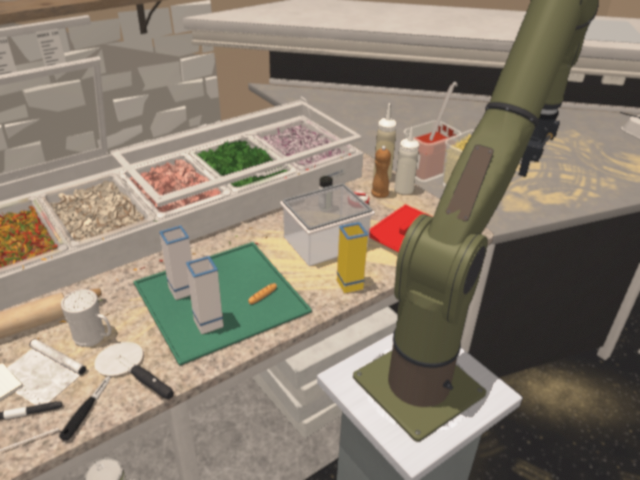

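Top crop: the tray has two crocks (rims at crop (106,133) and (103,261)) and a stick at (262,259). The tub is at (485,178), the red lid at (655,275) and the yellow decoy at (430,337). Next I'll measure the poses.

```bash
cat > h.py <<'E'
from plant import r
import cv2,numpy as np
def w2p(n,X,c=None):
    c=c or r.camera_info(n);p=c["mtx"]@(c["R"]@np.asarray(X,float)+c["t"]);return p[:2]/p[2]
def p2w(n,uv,z,c=None):
    c=c or r.camera_info(n);C=-c["R"].T@c["t"]
    out=[]
    for u,v in np.atleast_2d(uv):
        d=c["R"].T@np.linalg.inv(c["mtx"])@[u,v,1];out.append((C+d*(z-C[2])/d[2])[:2])
    return np.array(out)
def rect(n,mask,z,c=None):
    "oriented rectangle of a mask on plane z: centre, sides, angle of first side (deg)"
    k=cv2.connectedComponentsWithStats(mask.astype(np.uint8));i=1+np.argmax(k[2][1:,4])
    cs=cv2.findContours((k[1]==i).astype(np.uint8),cv2.RETR_EXTERNAL,cv2.CHAIN_APPROX_NONE)[0]
    P=p2w(n,cs[0].reshape(-1,2),z,c)
    (cx,cy),(w,h),a=cv2.minAreaRect((P*1000).astype(np.float32));return np.round([cx,cy,w,h,a],1).tolist()
def st():
    s=r.get_state();print(round(s["clock"],2),np.round(s["tool_pos"],4),np.round(s["eef_rot"],3),"F",np.round(s["contact_force"],1),"op",round(s["opening"],3),"ff",round(s["finger_force"],1))
E
python3 - <<'E'
from h import *
im=r.snapshot("top");hsv=cv2.cvtColor(im,cv2.COLOR_RGB2HSV);H,S,V=cv2.split(hsv)
for q,z in(("tray",.012),("tub",.12),("lid",.022),("stick_1",.015),("crock_a",.175)):
    for d in r.masks_of("top",q)[:4]: print(q,round(d["p"],2),np.round(d["bbox"]).tolist(),rect("top",d["region"],z))
g=(H>65)&(H<90)&(S>90);print("green",rect("top",g,.012))
red=((H<6)|(H>174))&(S>150)&(V>90);red[:220]=0;print("red",rect("top",red,.022))
full=lambda P:np.array(P)/2+[110,140]
for nm,P,z in(("rimA",[(88,108),(132,111),(128,158),(82,154)],.175),("rimB",[(80,234),(127,238),(122,289),(74,284)],.175),
  ("tub",[(406,100),(577,122),(561,257),(389,235)],.12),("yel",[(414,308),(459,319),(443,366),(399,354)],.175),("stick",[(227,265),(298,252)],.012),
  ("bar",[(623,280),(688,268)],.04),("lid",[(565,222),(720,193),(747,326),(586,357)],.022),("tray",[(72,72),(341,99),(315,352),(44,325)],.012)):
    w=p2w("top",full(P),z);print(nm,np.round(w*1000).tolist(),np.round(w.mean(0)*1000))
E
```

```text
tray 0.56 [128.0, 172.0, 281.0, 316.0] [481.8, 209.5, 341.8, 322.7, 85.2]
tray 0.36 [148.0, 194.0, 193.0, 228.0] [570.3, 300.9, 102.8, 72.0, 79.6]
tub 0.63 [304.0, 190.0, 401.0, 271.0] [522.4, -144.7, 203.4, 163.2, 83.1]
lid 0.82 [391.0, 235.0, 483.0, 321.0] [416.3, -359.2, 173.7, 210.2, 12.3]
stick_1 0.51 [224.0, 266.0, 257.0, 278.0] [426.3, 122.9, 20.3, 85.9, 10.5]
stick_1 0.3 [392.0, 236.0, 484.0, 319.0] [415.7, -361.7, 170.8, 211.3, 12.2]
crock_a 0.94 [147.0, 194.0, 194.0, 232.0] [552.9, 260.8, 93.7, 65.4, 82.9]
crock_a 0.7 [148.0, 258.0, 191.0, 283.0] [415.0, 262.3, 90.8, 54.9, 81.9]
crock_a 0.66 [312.0, 293.0, 337.0, 325.0] [339.2, -84.8, 55.1, 57.6, 72.6]
green [482.0, 208.9, 335.4, 314.7, 85.5]
red [414.8, -360.6, 168.4, 208.2, 12.2]
rimA [[586.0, 298.0], [584.0, 249.0], [531.0, 252.0], [534.0, 303.0]] [559. 276.]
rimB [[445.0, 302.0], [442.0, 250.0], [386.0, 253.0], [390.0, 307.0]] [416. 278.]
tub [[610.0, -55.0], [588.0, -254.0], [431.0, -237.0], [453.0, -39.0]] [ 521. -146.]
yel [[371.0, -69.0], [359.0, -119.0], [307.0, -103.0], [320.0, -54.0]] [339. -86.]
stick [[416.0, 164.0], [434.0, 76.0]] [425. 120.]
bar [[406.0, -322.0], [423.0, -401.0]] [ 414. -362.]
lid [[477.0, -253.0], [516.0, -445.0], [353.0, -478.0], [312.0, -281.0]] [ 414. -364.]
tray [[653.0, 364.0], [626.0, 28.0], [311.0, 52.0], [338.0, 387.0]] [482. 208.]
```

```bash
python3 -m jog '[{"dx":0.12,"dy":0.1,"wz":0.045},{"dx":0.12,"dy":0.1,"wz":0.045},{"dx":0.12,"dy":0.1,"wz":0.045},{"dx":0.12,"dy":0.1,"wz":0.045},{"dx":0.12,"dy":0.1,"wz":0.045}]'
python3 -m jog '[{"dx":0.03,"dy":0.14,"wz":0.045},{"dx":0.03,"dy":0.14,"wz":0.045},{"dx":0.03,"dy":0.14,"wz":0.045},{"dx":0.03,"dy":0.14,"wz":0.045},{"dx":0.03,"dy":0.14,"wz":0.045}]'
python3 -m jog '[{"dy":0.14,"wz":0.045},{"dy":0.14,"wz":0.045},{"dy":0.14,"wz":0.045},{"dy":0.14,"wz":0.045},{"dy":0.14,"wz":0.045}]'
python3 -m jog '[{"dy":0.14},{"dy":0.14},{"dy":0.14},{"dy":0.14},{"dy":0.14}]'; python3 -c "
from h import *;st()"
```

```text
1.2 [ 0.2311 -0.5807  0.2387] [0.982 0.188 0.    0.   ] F [ 0.1 -0.5 -0.8] op 1.001 ff 0.0invalid input
invalid input
invalid input
invalid input
```

```bash
python3 -m jog '[{"wx":0,"wy":0,"wz":0.045,"dx":0.12,"dy":0.1,"dz":0,"hand":0},{"wx":0,"wy":0,"wz":0.045,"dx":0.12,"dy":0.1,"dz":0,"hand":0},{"wx":0,"wy":0,"wz":0.045,"dx":0.12,"dy":0.1,"dz":0,"hand":0},{"wx":0,"wy":0,"wz":0.045,"dx":0.12,"dy":0.1,"dz":0,"hand":0},{"wx":0,"wy":0,"wz":0.045,"dx":0.12,"dy":0.1,"dz":0,"hand":0}]'
python3 -m jog '[{"wx":0,"wy":0,"wz":0.045,"dx":0.03,"dy":0.14,"dz":0,"hand":0},{"wx":0,"wy":0,"wz":0.045,"dx":0.03,"dy":0.14,"dz":0,"hand":0}]'
```

```text
clock: 1.62
tool_pos: [0.3823, -0.4545, 0.2389]
eef_rot: [0.915, 0.405, 0.0, 0.0]
contact_force: [0.6, -0.3, -0.0]
opening: 1.001
finger_force: 0.0
clock: 1.78
tool_pos: [0.3981, -0.384, 0.2388]
eef_rot: [0.874, 0.486, 0.001, 0.001]
contact_force: [-0.1, 0.8, 0.2]
opening: 1.0
finger_force: 0.0
```

```bash
python3 -m jog '[{"wx":0,"wy":0,"wz":0.0375,"dx":0.01,"dy":0.134,"dz":0,"hand":0},{"wx":0,"wy":0,"wz":0.0375,"dx":0.01,"dy":0.134,"dz":0,"hand":0},{"wx":0,"wy":0,"wz":0.0375,"dx":0.01,"dy":0.134,"dz":0,"hand":0},{"wx":0,"wy":0,"wz":0.0375,"dx":0.01,"dy":0.134,"dz":0,"hand":0},{"wx":0,"wy":0,"wz":0.0375,"dx":0.01,"dy":0.134,"dz":0,"hand":0}]'
python3 -m jog '[{"wx":0,"wy":0,"wz":0.0375,"dx":0.01,"dy":0.134,"dz":0,"hand":0},{"wx":0,"wy":0,"wz":0.0375,"dx":0.01,"dy":0.134,"dz":0,"hand":0},{"wx":0,"wy":0,"wz":0.0375,"dx":0.01,"dy":0.134,"dz":0,"hand":0},{"wx":0,"wy":0,"wz":0.0375,"dx":0.01,"dy":0.134,"dz":0,"hand":0},{"wx":0,"wy":0,"wz":0.0375,"dx":0.01,"dy":0.134,"dz":0,"hand":0}]'
python3 -m jog '[{"wx":0,"wy":0,"wz":0,"dx":0,"dy":0.134,"dz":0,"hand":0},{"wx":0,"wy":0,"wz":0,"dx":0,"dy":0.134,"dz":0,"hand":0},{"wx":0,"wy":0,"wz":0,"dx":0,"dy":0.134,"dz":0,"hand":0},{"wx":0,"wy":0,"wz":0,"dx":0,"dy":0.134,"dz":0,"hand":0},{"wx":0,"wy":0,"wz":0,"dx":0,"dy":0.1,"dz":0,"hand":0}]'
python3 - <<'E'
from h import *
c=r.camera_info("wrist");im=r.snapshot("wrist");cv2.imwrite("pics/w1.png",im[:,:,::-1])
for d in r.masks_of("wrist","stick_1")[:4]: print(round(d["p"],2),np.round(d["bbox"]).tolist(),rect("wrist",d["region"],.014,c))
im=r.snapshot("top")
for d in r.masks_of("top","lid")[:2]: print(d["p"],rect("top",d["region"],.022))
st()
E
```

```text
clock: 2.2
tool_pos: [0.4086, -0.2168, 0.239]
eef_rot: [0.769, 0.639, 0.0, 0.0]
contact_force: [1.2, 0.6, -0.1]
opening: 0.997
finger_force: 0.0
clock: 2.62
tool_pos: [0.4212, -0.0493, 0.239]
eef_rot: [0.636, 0.771, 0.0, 0.0]
contact_force: [0.7, -0.4, 1.2]
opening: 0.995
finger_force: 0.0
clock: 3.03
tool_pos: [0.4213, 0.1115, 0.2392]
eef_rot: [0.637, 0.771, 0.001, 0.0]
contact_force: [1.4, 0.6, 0.6]
opening: 1.001
finger_force: 0.0
0.7 [328.0, 159.0, 345.0, 242.0] [427.8, 123.4, 18.5, 88.2, 10.8]
0.77 [414.8, -359.6, 175.1, 214.3, 12.9]
3.23 [0.4211 0.1085 0.2388] [ 0.637  0.771 -0.     0.   ] F [-0.5 -0.  -0.6] op 1.001 ff 0.0
```

View pics/w1.png

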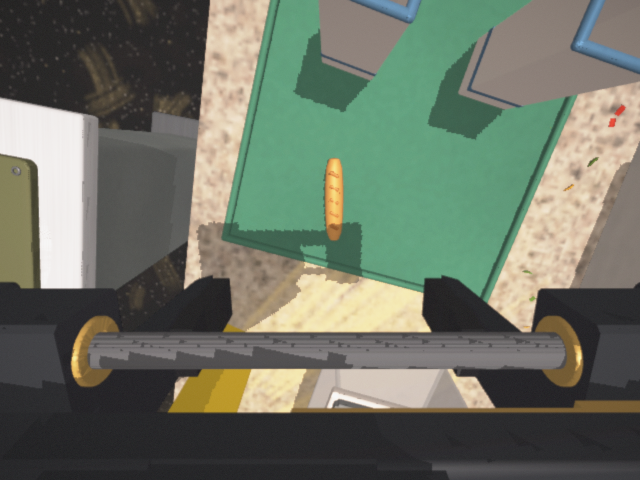

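The wrist view shows the stick at (335,200), in line with the fingers, so I go down and grip it.

```bash
python3 -m jog '[{"wx":0,"wy":0,"wz":0,"dx":0.024,"dy":0.028,"dz":-0.15,"hand":0.3},{"wx":0,"wy":0,"wz":0,"dx":0,"dy":0.028,"dz":-0.16,"hand":0.4},{"wx":0,"wy":0,"wz":0,"dx":0,"dy":0,"dz":-0.16,"hand":0.4},{"wx":0,"wy":0,"wz":0,"dx":0,"dy":0,"dz":-0.16,"hand":0.4},{"wx":0,"wy":0,"wz":0,"dx":0,"dy":0,"dz":-0.15,"hand":0.4}]' 10
python3 -m jog '[{"wx":0,"wy":0,"wz":0,"dx":0,"dy":0,"dz":-0.1,"hand":0.4},{"wx":0,"wy":0,"wz":0,"dx":0,"dy":0,"dz":-0.04,"hand":0.4},{"wx":0,"wy":0,"wz":0,"dx":0,"dy":0,"dz":0,"hand":1},{"wx":0,"wy":0,"wz":0,"dx":0,"dy":0,"dz":0,"hand":1},{"wx":0,"wy":0,"wz":0,"dx":0,"dy":0,"dz":0,"hand":1}]' 10
python3 -m jog '[{"wx":0,"wy":0,"wz":0,"dx":0,"dy":0,"dz":0,"hand":1},{"wx":0,"wy":0,"wz":0,"dx":0,"dy":0,"dz":0,"hand":1},{"wx":0,"wy":0,"wz":0,"dx":0,"dy":0,"dz":0,"hand":1}]' 10
```

```text
clock: 3.65
tool_pos: [0.4274, 0.1202, 0.0423]
eef_rot: [0.639, 0.769, -0.0, 0.0]
contact_force: [0.9, 0.4, -0.4]
opening: 0.644
finger_force: 0.0
clock: 4.07
tool_pos: [0.4302, 0.121, 0.029]
eef_rot: [0.638, 0.77, -0.001, 0.001]
contact_force: [0.1, -0.2, 0.9]
opening: 0.398
finger_force: 0.0
clock: 4.32
tool_pos: [0.4301, 0.1219, 0.0291]
eef_rot: [0.638, 0.77, -0.001, 0.001]
contact_force: [-0.0, 0.2, 0.2]
opening: 0.17
finger_force: 0.0
```

```bash
python3 -m jog '[{"wx":0,"wy":0,"wz":0,"dx":0,"dy":0,"dz":0.05,"hand":0.5},{"wx":0,"wy":0,"wz":0,"dx":0,"dy":0,"dz":0,"hand":0.5},{"wx":0,"wy":0,"wz":0,"dx":0,"dy":0,"dz":0,"hand":0.5}]' 10; python3 -c "
from h import *;st();print(np.round(r.get_state()['q'],2))"
```

```text
clock: 4.57
tool_pos: [0.4302, 0.1222, 0.0414]
eef_rot: [0.638, 0.77, -0.0, 0.001]
contact_force: [0.3, -0.1, 1.2]
opening: 0.373
finger_force: 0.0
4.57 [0.4302 0.1222 0.0414] [ 0.638  0.77  -0.     0.001] F [ 0.3 -0.1  1.2] op 0.373 ff 0.0
[-0.29  0.86 -0.15  2.23  1.12  0.13 -1.31]
```

```bash
python3 -m jog '[{"wx":-0.009,"wy":0.045,"wz":0,"dx":-0.006,"dy":0,"dz":0,"hand":0.55},{"wx":-0.009,"wy":0.045,"wz":0,"dx":-0.006,"dy":0,"dz":0,"hand":0.55},{"wx":0,"wy":0,"wz":0,"dx":0,"dy":0,"dz":-0.05,"hand":0.55},{"wx":0,"wy":0,"wz":0,"dx":0,"dy":0,"dz":-0.035,"hand":0.55},{"wx":0,"wy":0,"wz":0,"dx":0,"dy":0,"dz":-0.025,"hand":0.55}]' 10;  python3 -c "
from h import *;st();print(np.round(r.get_state()['q'],2))"
```

```text
clock: 4.98
tool_pos: [0.4289, 0.1199, 0.0073]
eef_rot: [0.637, 0.769, -0.053, -0.035]
contact_force: [-1.7, -1.5, 71.6]
opening: 0.452
finger_force: 38.6
4.98 [0.4289 0.1199 0.0073] [ 0.637  0.769 -0.053 -0.035] F [-1.7 -1.5 71.6] op 0.452 ff 38.6
[-0.11  0.98 -0.42  2.1   0.97  0.41 -1.14]
```

```bash
python3 -m jog '[{"wx":0,"wy":0,"wz":0,"dx":0,"dy":0,"dz":0.03,"hand":0.55},{"wx":0,"wy":0,"wz":0,"dx":0,"dy":0,"dz":0,"hand":0.55}]' 10;  python3 - <<'E'
from h import *
st();c=r.camera_info("wrist");im=r.snapshot("wrist");cv2.imwrite("pics/w2.png",im[:,:,::-1])
E
```

```text
clock: 5.15
tool_pos: [0.4285, 0.1202, 0.016]
eef_rot: [0.636, 0.769, -0.054, -0.035]
contact_force: [-0.8, -0.4, -0.4]
opening: 0.451
finger_force: 0.0
5.15 [0.4285 0.1202 0.016 ] [ 0.636  0.769 -0.054 -0.035] F [-0.8 -0.4 -0.4] op 0.451 ff 0.0
```

View pics/w2.png

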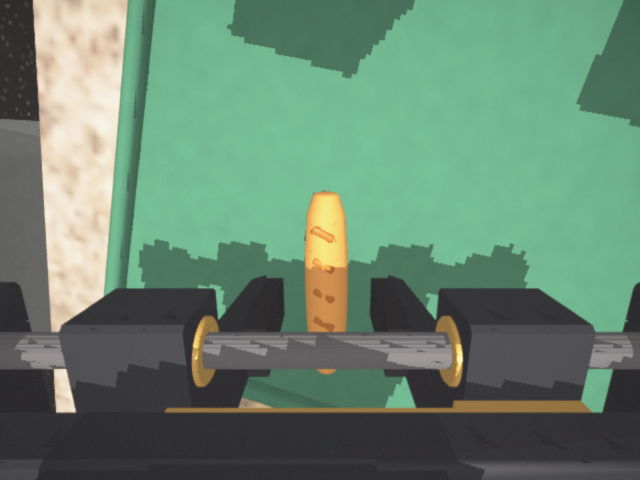

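The stick (315–345, 190–370) lies squarely between the fingertips, so I close on it and lift.

```bash
python3 -m jog '[{"wx":0,"wy":0,"wz":0,"dx":0,"dy":0,"dz":0,"hand":1},{"wx":0,"wy":0,"wz":0,"dx":0,"dy":0,"dz":-0.01,"hand":1},{"wx":0,"wy":0,"wz":0,"dx":0,"dy":0,"dz":0,"hand":1},{"wx":0,"wy":0,"wz":0,"dx":0,"dy":0,"dz":0,"hand":1},{"wx":0,"wy":0,"wz":0,"dx":0,"dy":0,"dz":0,"hand":1}]' 12
python3 -m jog '[{"wx":0,"wy":0,"wz":0,"dx":0,"dy":0,"dz":0.06,"hand":1},{"wx":0,"wy":0,"wz":0,"dx":0,"dy":0,"dz":0.14,"hand":1},{"wx":0,"wy":0,"wz":0,"dx":0,"dy":0,"dz":0.16,"hand":1},{"wx":0.008,"wy":-0.04,"wz":0,"dx":0.02,"dy":0,"dz":0.16,"hand":1},{"wx":0.008,"wy":-0.04,"wz":0,"dx":0.02,"dy":0,"dz":0.16,"hand":1}]' 12
```

```text
clock: 5.62
tool_pos: [0.429, 0.1204, 0.0133]
eef_rot: [0.636, 0.769, -0.053, -0.035]
contact_force: [0.1, 0.5, 0.2]
opening: 0.189
finger_force: 11.7
clock: 6.03
tool_pos: [0.4398, 0.1208, 0.1848]
eef_rot: [0.638, 0.77, 0.012, 0.017]
contact_force: [1.0, 0.4, 0.0]
opening: 0.19
finger_force: 11.7
```

```bash
python3 -m jog '[{"wx":0,"wy":0,"wz":-0.019,"dx":0.041,"dy":-0.133,"dz":0,"hand":1},{"wx":0,"wy":0,"wz":-0.019,"dx":0.041,"dy":-0.133,"dz":0,"hand":1},{"wx":0,"wy":0,"wz":-0.019,"dx":0.041,"dy":-0.133,"dz":0,"hand":1},{"wx":0,"wy":0,"wz":-0.019,"dx":0.041,"dy":-0.133,"dz":0,"hand":1},{"wx":0,"wy":0,"wz":-0.019,"dx":0.041,"dy":-0.133,"dz":0,"hand":1}]'
python3 -m jog '[{"wx":0,"wy":0,"wz":-0.019,"dx":0.041,"dy":-0.133,"dz":0,"hand":1},{"wx":0,"wy":0,"wz":-0.019,"dx":0.041,"dy":-0.133,"dz":0,"hand":1},{"wx":0,"wy":0,"wz":-0.019,"dx":0.041,"dy":-0.133,"dz":0,"hand":1},{"wx":0,"wy":0,"wz":0,"dx":0,"dy":0,"dz":-0.15,"hand":1},{"wx":0,"wy":0,"wz":0,"dx":0,"dy":0,"dz":-0.15,"hand":1}]'
python3 -m jog '[{"wx":0,"wy":0,"wz":0,"dx":0,"dy":0,"dz":-0.14,"hand":1},{"wx":0,"wy":0,"wz":0,"dx":0,"dy":0,"dz":0,"hand":1},{"wx":0,"wy":0,"wz":0,"dx":0,"dy":0,"dz":0,"hand":0.6},{"wx":0,"wy":0,"wz":0,"dx":0,"dy":0,"dz":0,"hand":0.6},{"wx":0,"wy":0,"wz":0,"dx":0,"dy":0,"dz":0.1,"hand":0.6}]'
python3 -m jog '[{"wx":0,"wy":0,"wz":0,"dx":0,"dy":0,"dz":0.15,"hand":0.5},{"wx":0,"wy":0,"wz":0,"dx":0,"dy":0,"dz":0.16,"hand":0.2},{"wx":0,"wy":0,"wz":0,"dx":0,"dy":0,"dz":0.16,"hand":0},{"wx":0,"wy":0,"wz":0,"dx":0,"dy":0,"dz":0.16,"hand":0},{"wx":0,"wy":0,"wz":0,"dx":0,"dy":0,"dz":0.08,"hand":0}]'
python3 - <<'E'
from h import *
st();print(np.round(r.get_state()['q'],2))
r.snapshot("scene")
for d in r.search_frame("scene","stick_1"):print(d)
c=r.camera_info("wrist");r.snapshot("wrist")
for d in r.masks_of("wrist","stick_1")[:4]: print(round(d["p"],2),rect("wrist",d["region"],.014,c))
E
```

```text
clock: 6.45
tool_pos: [0.4903, -0.0476, 0.1836]
eef_rot: [0.709, 0.705, 0.009, 0.017]
contact_force: [1.2, 0.5, 0.5]
opening: 0.192
finger_force: 11.7
clock: 6.87
tool_pos: [0.5229, -0.1495, 0.1087]
eef_rot: [0.749, 0.662, 0.009, 0.02]
contact_force: [1.0, 0.0, -0.6]
opening: 0.195
finger_force: 11.7
clock: 7.28
tool_pos: [0.5201, -0.1451, 0.0979]
eef_rot: [0.747, 0.665, 0.007, 0.016]
contact_force: [0.4, -0.2, 0.3]
opening: 0.385
finger_force: 0.0
clock: 7.7
tool_pos: [0.5233, -0.1445, 0.2836]
eef_rot: [0.747, 0.665, 0.011, 0.021]
contact_force: [0.5, 0.3, 0.2]
opening: 0.757
finger_force: 0.0
7.7 [ 0.5233 -0.1445  0.2836] [0.747 0.665 0.011 0.021] F [0.5 0.3 0.2] op 0.757 ff 0.0
[ 0.64  0.59 -0.76  1.79  0.52  0.93 -0.45]
0.8 [520.3, -141.9, 89.9, 19.6, 83.0]
0.51 [472.0, 54.2, 35.5, 317.1, 84.3]
```

Stick 5 is in the tub. Next I go to crock A, the rear one.

```bash
python3 -m jog '[{"wx":0.004,"wy":0.011,"wz":0.011,"dx":0.011,"dy":0.13,"dz":0,"hand":0},{"wx":0.004,"wy":0.011,"wz":0.011,"dx":0.011,"dy":0.13,"dz":0,"hand":0},{"wx":0,"wy":0,"wz":0,"dx":0.011,"dy":0.13,"dz":0,"hand":0},{"wx":0,"wy":0,"wz":0,"dx":0.011,"dy":0.13,"dz":0,"hand":0},{"wx":0,"wy":0,"wz":0,"dx":0.011,"dy":0.13,"dz":0,"hand":0}]'
python3 -m jog '[{"wx":0,"wy":0,"wz":0,"dx":0.011,"dy":0.13,"dz":0,"hand":0},{"wx":0,"wy":0,"wz":0,"dx":0.011,"dy":0.13,"dz":0,"hand":0},{"wx":0,"wy":0,"wz":0,"dx":0.011,"dy":0.13,"dz":0,"hand":0},{"wx":0,"wy":0,"wz":0,"dx":0.011,"dy":0.13,"dz":0,"hand":0},{"wx":0,"wy":0,"wz":0,"dx":0.011,"dy":0.13,"dz":0,"hand":0}]'
python3 -m jog '[{"wx":0,"wy":0,"wz":0,"dx":0.011,"dy":0.13,"dz":0,"hand":0},{"wx":0,"wy":0,"wz":0,"dx":0.011,"dy":0.13,"dz":0,"hand":0},{"wx":0,"wy":0,"wz":0,"dx":0.011,"dy":0.13,"dz":0,"hand":0},{"wx":0,"wy":0,"wz":0,"dx":0,"dy":0,"dz":0,"hand":0},{"wx":0,"wy":0,"wz":0,"dx":0,"dy":0,"dz":0,"hand":0}]'
python3 - <<'E'
from h import *
st();print(np.round(r.get_state()['q'],2))
c=r.camera_info("wrist");im=r.snapshot("wrist");cv2.imwrite("pics/w3.png",im[:,:,::-1])
E
```

```text
clock: 8.32
tool_pos: [0.5337, 0.0182, 0.2749]
eef_rot: [0.732, 0.681, -0.004, -0.004]
contact_force: [-0.1, 0.1, -0.7]
opening: 0.997
finger_force: 0.0
clock: 8.73
tool_pos: [0.5475, 0.1806, 0.2748]
eef_rot: [0.732, 0.681, -0.004, -0.004]
contact_force: [0.1, -0.5, -0.1]
opening: 0.999
finger_force: 0.0
clock: 9.15
tool_pos: [0.5551, 0.2792, 0.2748]
eef_rot: [0.731, 0.683, -0.004, -0.004]
contact_force: [0.7, -0.5, -0.4]
opening: 0.999
finger_force: 0.0
9.15 [0.5551 0.2792 0.2748] [ 0.731  0.683 -0.004 -0.004] F [ 0.7 -0.5 -0.4] op 0.999 ff 0.0
[-0.16  0.72 -0.71  1.51  0.49  1.11 -1.04]
```

View pics/w3.png

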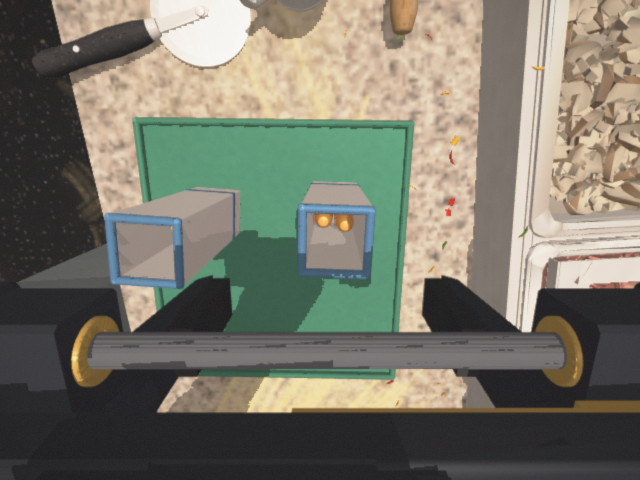

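```bash
python3 - <<'E'
from h import *
A=p2w("wrist",[(300,206),(373,207),(371,278),(302,275)],.179);print(np.round(A*1000),A.mean(0),np.degrees(np.arctan2(*(A[1]-A[0])[::-1])))
B=p2w("wrist",[(107,214),(181,217),(182,286),(112,282)],.179);print(np.round(B*1000),B.mean(0),np.degrees(np.arctan2(*(B[1]-B[0])[::-1])))
print(p2w("wrist",[(480,250)],0),p2w("top",[(310,150),(310,155)],0))
E
```

```text
[[538. 304.]
 [590. 299.]
 [587. 245.]
 [535. 251.]] [0.56263923 0.27483927] -4.761714906080811
[[399. 307.]
 [452. 301.]
 [443. 248.]
 [390. 255.]] [0.42116798 0.27814472] -6.314307700536914
[[0.74386246 0.20169385]] [[ 0.7297687  -0.04396804]
 [ 0.71697538 -0.04422245]]
```

Crock A is at (561, 275.5) with two sticks inside. I go down and grip it lightly.

```bash
python3 -m jog '[{"wx":0,"wy":0,"wz":-0.005,"dx":0.024,"dy":-0.014,"dz":-0.12,"hand":0},{"wx":0,"wy":0,"wz":0,"dx":0,"dy":0,"dz":-0.15,"hand":0},{"wx":0,"wy":0,"wz":0,"dx":0,"dy":0,"dz":-0.15,"hand":0},{"wx":0,"wy":0,"wz":0,"dx":0,"dy":0,"dz":-0.14,"hand":0},{"wx":0,"wy":0,"wz":0,"dx":0,"dy":0,"dz":0,"hand":0}]'
python3 -m jog '[{"wx":0,"wy":0,"wz":0,"dx":0,"dy":0,"dz":0,"hand":0.6},{"wx":0,"wy":0,"wz":0,"dx":0,"dy":0,"dz":0,"hand":0.6},{"wx":0,"wy":0,"wz":0,"dx":0,"dy":0,"dz":0,"hand":0.6},{"wx":0,"wy":0,"wz":0,"dx":0,"dy":0,"dz":0,"hand":0.6},{"wx":0,"wy":0,"wz":0,"dx":0,"dy":0,"dz":0,"hand":0.6}]' 5
```

```text
clock: 9.62
tool_pos: [0.5593, 0.2674, 0.1289]
eef_rot: [0.736, 0.677, -0.01, -0.004]
contact_force: [0.0, -1.3, -0.7]
opening: 0.999
finger_force: 0.0
clock: 10.03
tool_pos: [0.5634, 0.2741, 0.1378]
eef_rot: [0.736, 0.677, -0.002, -0.003]
contact_force: [-1.5, -0.3, 0.3]
opening: 0.643
finger_force: 0.5
```

```bash
python3 -m jog '[{"wx":0,"wy":0,"wz":0,"dx":0,"dy":0,"dz":0,"hand":0.6},{"wx":0,"wy":0,"wz":0,"dx":0,"dy":0,"dz":0,"hand":0.6},{"wx":0,"wy":0,"wz":0,"dx":-0.004,"dy":-0.053,"dz":0.004,"hand":0.6},{"wx":0,"wy":0,"wz":0,"dx":-0.004,"dy":-0.053,"dz":0.004,"hand":0.6}]' 5
python3 -m jog '[{"wx":0,"wy":0,"wz":0,"dx":-0.004,"dy":-0.053,"dz":-0.004,"hand":0.6},{"wx":0,"wy":0,"wz":0,"dx":-0.004,"dy":-0.053,"dz":-0.005,"hand":0.6},{"wx":0,"wy":0,"wz":0,"dx":-0.004,"dy":-0.052,"dz":-0.013,"hand":0.6},{"wx":0,"wy":0,"wz":0,"dx":-0.004,"dy":-0.052,"dz":-0.014,"hand":0.6},{"wx":0,"wy":0,"wz":0,"dx":0,"dy":0,"dz":0,"hand":0.6}]' 5
python3 - <<'E'
from h import *
st()
im=r.snapshot("scene");cv2.imwrite("pics/s3.png",cv2.resize(im[160:400,80:400],None,fx=2,fy=2)[:,:,::-1])
E
```

```text
clock: 10.37
tool_pos: [0.56, 0.2481, 0.1387]
eef_rot: [0.735, 0.678, -0.002, -0.004]
contact_force: [-1.8, 1.3, 0.5]
opening: 0.617
finger_force: 5.0
clock: 10.78
tool_pos: [0.5567, 0.1883, 0.1272]
eef_rot: [0.737, 0.676, -0.006, -0.002]
contact_force: [-0.6, -1.4, 1.7]
opening: 0.614
finger_force: 5.0
10.78 [0.5567 0.1883 0.1272] [ 0.737  0.676 -0.006 -0.002] F [-0.6 -1.4  1.7] op 0.614 ff 5.0
```

View pics/s3.png

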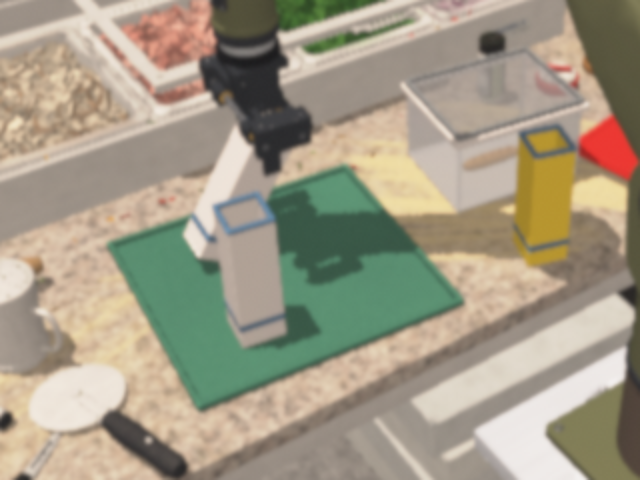

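```bash
python3 -m jog '[{"wx":0,"wy":0,"wz":0,"dx":-0.004,"dy":-0.04,"dz":-0.018,"hand":0.6},{"wx":0,"wy":0,"wz":0,"dx":-0.003,"dy":-0.038,"dz":-0.02,"hand":0.6},{"wx":0,"wy":0,"wz":0,"dx":-0.003,"dy":-0.044,"dz":-0.029,"hand":0.6},{"wx":0,"wy":0,"wz":0,"dx":-0.003,"dy":-0.043,"dz":-0.032,"hand":0.6},{"wx":0,"wy":0,"wz":0,"dx":-0.003,"dy":-0.038,"dz":-0.036,"hand":0.6}]' 5
python3 -m jog '[{"wx":0,"wy":0,"wz":0,"dx":-0.003,"dy":-0.038,"dz":-0.039,"hand":0.6},{"wx":0,"wy":0,"wz":0,"dx":-0.002,"dy":-0.032,"dz":-0.042,"hand":0.6},{"wx":0,"wy":0,"wz":0,"dx":-0.002,"dy":-0.03,"dz":-0.045,"hand":0.6},{"wx":0,"wy":0,"wz":0,"dx":-0.002,"dy":-0.023,"dz":-0.047,"hand":0.6},{"wx":0,"wy":0,"wz":0,"dx":0,"dy":0,"dz":0,"hand":0.6}]' 5
python3 -c "
from h import *;print(np.round(r.get_state()['q'],2))"
```

```text
clock: 11.25
tool_pos: [0.5527, 0.1422, 0.0942]
eef_rot: [0.736, 0.677, -0.003, -0.003]
contact_force: [-0.8, -1.6, 0.0]
opening: 0.616
finger_force: 5.0
clock: 11.67
tool_pos: [0.5492, 0.1101, 0.049]
eef_rot: [0.736, 0.677, -0.005, -0.004]
contact_force: [-0.8, -2.4, -2.6]
opening: 0.612
finger_force: 5.0
[ 0.01  0.94 -0.5   1.87  0.81  0.56 -1.12]
```

```bash
python3 -m jog '[{"wx":0,"wy":0,"wz":0,"dx":-0.001,"dy":-0.018,"dz":-0.037,"hand":0.6},{"wx":0,"wy":0,"wz":0,"dx":-0.001,"dy":-0.016,"dz":-0.037,"hand":0.6},{"wx":0,"wy":0,"wz":0,"dx":-0.001,"dy":-0.011,"dz":-0.036,"hand":0.6},{"wx":0,"wy":0,"wz":0,"dx":0,"dy":-0.006,"dz":-0.02,"hand":0.6},{"wx":0,"wy":0,"wz":0,"dx":0,"dy":0,"dz":0,"hand":0.6}]' 5
python3 -m jog '[{"wx":0,"wy":0,"wz":0,"dx":0,"dy":0,"dz":0,"hand":0.6},{"wx":0,"wy":0,"wz":0,"dx":0,"dy":0,"dz":0,"hand":0.2},{"wx":0,"wy":0,"wz":0,"dx":0,"dy":0,"dz":0,"hand":0.2},{"wx":0,"wy":0,"wz":0,"dx":0,"dy":0,"dz":0,"hand":0.1}]' 5
python3 - <<'E'
from h import *
st();print(np.round(r.get_state()['q'],2))
im=r.snapshot("top");cv2.imwrite("pics/t3.png",cv2.resize(im[150:340,110:410],None,fx=2,fy=2)[:,:,::-1])
E
```

```text
clock: 12.08
tool_pos: [0.5494, 0.1, 0.0182]
eef_rot: [0.736, 0.677, -0.004, -0.004]
contact_force: [0.7, 1.3, -2.6]
opening: 0.614
finger_force: 5.0
clock: 12.42
tool_pos: [0.5504, 0.1003, 0.02]
eef_rot: [0.736, 0.677, -0.002, -0.003]
contact_force: [-0.7, -0.1, -0.4]
opening: 0.816
finger_force: 0.0
12.42 [0.5504 0.1003 0.02  ] [ 0.736  0.677 -0.002 -0.003] F [-0.7 -0.1 -0.4] op 0.816 ff 0.0
[ 0.    0.98 -0.46  1.88  0.87  0.5  -1.15]
```

View pics/t3.png

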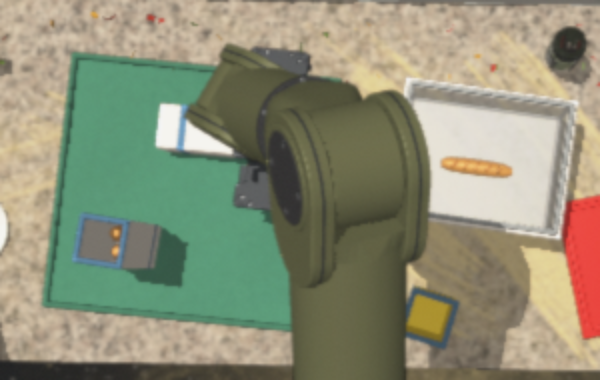

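```bash
python3 -m jog '[{"wx":0,"wy":0,"wz":0,"dx":0.007,"dy":0.088,"dz":0,"hand":0.1},{"wx":0,"wy":0,"wz":0,"dx":0.007,"dy":0.088,"dz":0,"hand":0.1},{"wx":0,"wy":0,"wz":0,"dx":0.007,"dy":0.088,"dz":0,"hand":0.1},{"wx":0,"wy":0,"wz":0,"dx":0.007,"dy":0.088,"dz":-0.01,"hand":0.1},{"wx":0,"wy":0,"wz":0,"dx":0,"dy":0,"dz":-0.012,"hand":0.1}]'
python3 -m jog '[{"wx":0,"wy":0,"wz":0,"dx":0,"dy":0,"dz":0,"hand":0.7},{"wx":0,"wy":0,"wz":0,"dx":0,"dy":0,"dz":0,"hand":0.7},{"wx":0,"wy":0,"wz":0,"dx":0,"dy":0,"dz":0,"hand":0.7},{"wx":0,"wy":0,"wz":0,"dx":0,"dy":0,"dz":0,"hand":0.7},{"wx":0,"wy":0,"wz":0,"dx":0,"dy":0,"dz":0,"hand":0.7}]' 40
python3 -m jog '[{"wx":0,"wy":0,"wz":0,"dx":0,"dy":0,"dz":0,"hand":0.7},{"wx":0,"wy":0,"wz":0,"dx":0,"dy":0,"dz":0,"hand":0.7},{"wx":0,"wy":0,"wz":0,"dx":0,"dy":0,"dz":0,"hand":0.7}]' 40
```

```text
clock: 12.88
tool_pos: [0.5572, 0.1957, 0.0151]
eef_rot: [0.734, 0.679, 0.001, -0.005]
contact_force: [-0.6, 0.8, 0.3]
opening: 0.902
finger_force: 0.0
clock: 13.3
tool_pos: [0.5569, 0.1866, 0.014]
eef_rot: [0.736, 0.677, -0.004, -0.003]
contact_force: [-1.1, -1.4, 0.4]
opening: 0.607
finger_force: 39.9
clock: 13.55
tool_pos: [0.5569, 0.1866, 0.014]
eef_rot: [0.736, 0.677, -0.004, -0.003]
contact_force: [-1.8, -4.1, 3.5]
opening: 0.609
finger_force: 39.9
```

```bash
python3 -m jog '[{"wx":0,"wy":0,"wz":0,"dx":0,"dy":0,"dz":0.08,"hand":0.7},{"wx":0,"wy":0,"wz":0,"dx":0,"dy":0,"dz":0.14,"hand":0.7},{"wx":0,"wy":0,"wz":0,"dx":0,"dy":0,"dz":0.14,"hand":0.7},{"wx":0,"wy":0,"wz":0,"dx":0,"dy":0,"dz":0.14,"hand":0.7},{"wx":0,"wy":0,"wz":0,"dx":0,"dy":0,"dz":0.14,"hand":0.7}]' 40
python3 -m jog '[{"wx":0,"wy":0,"wz":0,"dx":0,"dy":0,"dz":0.14,"hand":0.7},{"wx":0,"wy":0,"wz":0,"dx":-0.014,"dy":-0.12,"dz":0.14,"hand":0.7},{"wx":0,"wy":0,"wz":0,"dx":-0.014,"dy":-0.12,"dz":0.02,"hand":0.7},{"wx":0,"wy":0,"wz":0,"dx":-0.014,"dy":-0.12,"dz":0,"hand":0.7},{"wx":0,"wy":0,"wz":0,"dx":-0.014,"dy":-0.12,"dz":0,"hand":0.7}]' 40
python3 -m jog '[{"wx":0,"wy":0,"wz":0,"dx":-0.014,"dy":-0.12,"dz":0,"hand":0.7},{"wx":0,"wy":0,"wz":0,"dx":-0.014,"dy":-0.12,"dz":0,"hand":0.7},{"wx":0,"wy":0,"wz":0,"dx":-0.012,"dy":-0.1,"dz":0,"hand":0.7},{"wx":0,"wy":0,"wz":0,"dx":0,"dy":-0.04,"dz":0,"hand":0.7},{"wx":0,"wy":0,"wz":0,"dx":0,"dy":0,"dz":0,"hand":0.7}]' 40
python3 -c "
from h import *;print(np.round(r.get_state()['q'],2))"
```

```text
clock: 13.97
tool_pos: [0.5561, 0.1886, 0.1748]
eef_rot: [0.735, 0.678, -0.003, -0.004]
contact_force: [1.3, -0.1, -4.7]
opening: 0.611
finger_force: 39.9
clock: 14.38
tool_pos: [0.543, 0.0705, 0.2458]
eef_rot: [0.735, 0.678, -0.002, -0.003]
contact_force: [-0.1, -1.1, -5.1]
opening: 0.61
finger_force: 39.9
clock: 14.8
tool_pos: [0.5327, -0.0271, 0.2446]
eef_rot: [0.737, 0.675, -0.004, -0.003]
contact_force: [0.6, -0.3, -4.2]
opening: 0.612
finger_force: 39.9
[ 0.41  0.65 -0.75  1.81  0.54  0.91 -0.67]
```

```bash
python3 -m jog '[{"wx":0.02,"wy":-0.001,"wz":0,"dx":0,"dy":0,"dz":-0.08,"hand":0.7},{"wx":0.05,"wy":-0.004,"wz":0,"dx":0,"dy":0,"dz":-0.05,"hand":0.7},{"wx":0.05,"wy":-0.004,"wz":0,"dx":0,"dy":0,"dz":-0.04,"hand":0.7},{"wx":0.05,"wy":-0.004,"wz":0,"dx":0,"dy":0,"dz":-0.02,"hand":0.7},{"wx":0.05,"wy":-0.004,"wz":0,"dx":0,"dy":0,"dz":-0.01,"hand":0.7}]' 40
python3 -m jog '[{"wx":0.05,"wy":-0.004,"wz":0,"dx":0,"dy":0,"dz":0,"hand":0.7},{"wx":0.05,"wy":-0.004,"wz":0,"dx":0,"dy":0,"dz":0,"hand":0.7},{"wx":0.05,"wy":-0.004,"wz":0,"dx":0,"dy":0,"dz":0,"hand":0.7},{"wx":0.03,"wy":-0.002,"wz":0,"dx":0,"dy":0,"dz":0,"hand":0.7},{"wx":0,"wy":0,"wz":0,"dx":0,"dy":0,"dz":0,"hand":0.7}]' 40
python3 - <<'E'
from h import *
print(np.round(r.get_state()['q'],2))
im=r.snapshot("scene");cv2.imwrite("pics/s4.png",cv2.resize(im[120:320,200:440],None,fx=3,fy=3)[:,:,::-1])
E
```

```text
clock: 15.22
tool_pos: [0.5337, -0.0217, 0.1958]
eef_rot: [0.716, 0.662, 0.16, -0.154]
contact_force: [-0.1, -0.4, -4.3]
opening: 0.611
finger_force: 39.9
clock: 15.63
tool_pos: [0.5335, -0.0257, 0.1922]
eef_rot: [0.678, 0.622, 0.284, -0.271]
contact_force: [0.2, -1.3, -4.7]
opening: 0.607
finger_force: 39.9
[ 0.97  1.13 -1.18  1.79  0.27  0.77 -0.16]
```

View pics/s4.png

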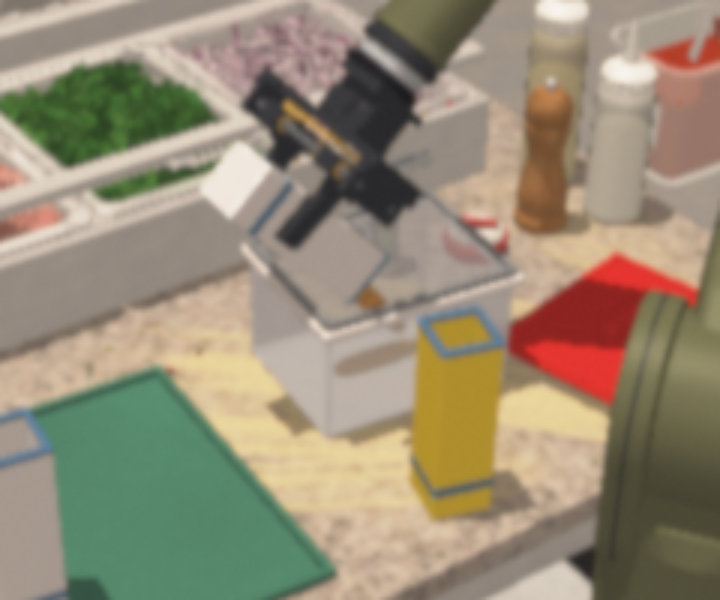

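The crock is pouring, with a stick showing at the mouth (370,297). I let the sticks slide out and check.

```bash
python3 -m jog '[{"wx":0.025,"wy":-0.002,"wz":0,"dx":0,"dy":0,"dz":0,"hand":0.7},{"wx":0.025,"wy":-0.002,"wz":0,"dx":0,"dy":0,"dz":0,"hand":0.7},{"wx":0,"wy":0,"wz":0,"dx":0,"dy":0,"dz":0,"hand":0.7},{"wx":0,"wy":0,"wz":0,"dx":0,"dy":0,"dz":0,"hand":0.7},{"wx":0,"wy":0,"wz":0,"dx":0,"dy":0,"dz":0,"hand":0.7}]' 40
python3 -m jog '[{"wx":0,"wy":0,"wz":0,"dx":0,"dy":0,"dz":0,"hand":0.7},{"wx":0,"wy":0,"wz":0,"dx":0,"dy":0,"dz":0,"hand":0.7},{"wx":0,"wy":0,"wz":0,"dx":0,"dy":0,"dz":0,"hand":0.7},{"wx":0,"wy":0,"wz":0,"dx":0,"dy":0,"dz":0,"hand":0.7},{"wx":0,"wy":0,"wz":0,"dx":0,"dy":0,"dz":0,"hand":0.7}]' 40
python3 - <<'E'
from h import *
im=r.snapshot("scene")
a=cv2.resize(im[170:290,260:400],None,fx=4,fy=4)[:,:,::-1]
im=r.snapshot("top");b=cv2.resize(im[170:290,290:410],None,fx=4,fy=4)[:,:,::-1][:,:240+0]
cv2.imwrite("pics/s5.png",np.hstack([a,b]))
E
```

```text
clock: 16.1
tool_pos: [0.5336, -0.0223, 0.1967]
eef_rot: [0.66, 0.612, 0.316, -0.299]
contact_force: [0.6, 0.9, -2.7]
opening: 0.609
finger_force: 39.9
clock: 16.52
tool_pos: [0.5332, -0.0238, 0.1956]
eef_rot: [0.661, 0.611, 0.317, -0.3]
contact_force: [-0.3, -0.4, -2.8]
opening: 0.61
finger_force: 39.9
```

View pics/s5.png

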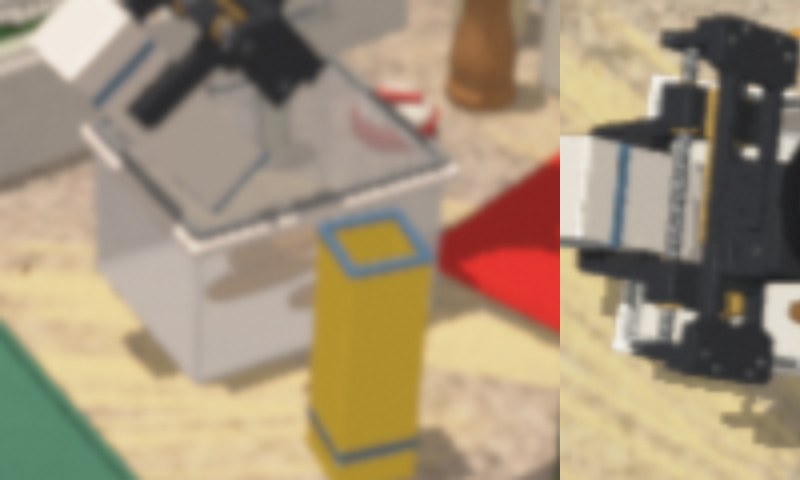

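```bash
python3 -m jog '[{"wx":0,"wy":0,"wz":0,"dx":0,"dy":0.06,"dz":0.08,"hand":0.7},{"wx":0,"wy":0,"wz":0,"dx":0,"dy":0.08,"dz":0.1,"hand":0.7},{"wx":-0.05,"wy":0.004,"wz":0,"dx":0,"dy":0.1,"dz":0.1,"hand":0.7},{"wx":-0.05,"wy":0.004,"wz":0,"dx":0.014,"dy":0.12,"dz":0,"hand":0.7},{"wx":-0.05,"wy":0.004,"wz":0,"dx":0.014,"dy":0.12,"dz":0,"hand":0.7}]' 40
python3 -m jog '[{"wx":-0.05,"wy":0.004,"wz":0,"dx":0.014,"dy":0.12,"dz":0,"hand":0.7},{"wx":-0.05,"wy":0.004,"wz":0,"dx":0.014,"dy":0.12,"dz":0,"hand":0.7},{"wx":-0.05,"wy":0.004,"wz":0,"dx":0.014,"dy":0.12,"dz":0,"hand":0.7},{"wx":-0.05,"wy":0.004,"wz":0,"dx":0.012,"dy":0.08,"dz":0,"hand":0.7},{"wx":-0.05,"wy":0.004,"wz":0,"dx":0,"dy":0,"dz":0,"hand":0.7}]' 40
python3 - <<'E'
from h import *
im=r.snapshot("top")
for d in r.masks_of("top","stick_1"): print(round(d["p"],2),np.round(d["bbox"]),d["region"].sum(),rect("top",d["region"],.014))
cv2.imwrite("pics/t6.png",cv2.resize(im[150:340,110:410],None,fx=2,fy=2)[:,:,::-1])
st();print(np.round(r.get_state()['q'],2))
E
```

```text
clock: 17.03
tool_pos: [0.5409, 0.0969, 0.2671]
eef_rot: [0.703, 0.647, 0.215, -0.204]
contact_force: [0.5, 0.6, -5.1]
opening: 0.608
finger_force: 39.9
clock: 17.45
tool_pos: [0.5518, 0.2123, 0.2677]
eef_rot: [0.732, 0.679, 0.036, -0.04]
contact_force: [0.1, 1.0, -3.9]
opening: 0.605
finger_force: 39.9
0.82 [345. 248. 383. 256.] 256 [480.8, -182.0, 19.9, 86.9, 1.1]
0.8 [332. 228. 367. 241.] 244 [519.7, -142.8, 85.6, 20.1, 85.4]
0.56 [129. 179. 280. 312.] 6129 [446.9, 264.2, 236.3, 239.3, 85.4]
0.47 [346. 219. 381. 228.] 242 [542.3, -177.2, 85.8, 19.8, 82.9]
0.45 [168. 261. 173. 270.] 41 [428.4, 302.2, 17.4, 12.3, 2.0]
17.55 [0.551  0.2138 0.2673] [ 0.73   0.681  0.037 -0.042] F [-1.2  0.9 -3.6] op 0.606 ff 39.9
[ 0.01  0.67 -0.71  1.66  0.41  0.92 -0.89]
```

View pics/t6.png

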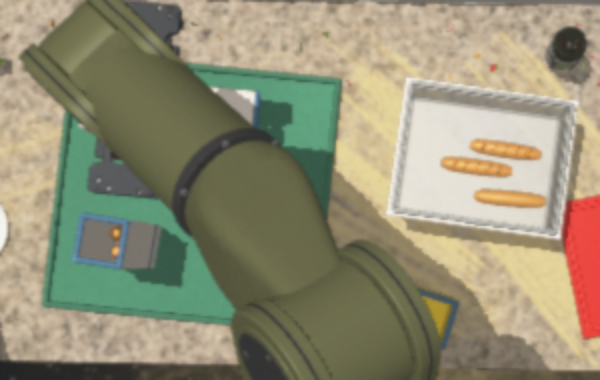

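Three sticks are in the tub. I set the empty crock A down at the back of the tray.

```bash
python3 -m jog '[{"wx":-0.03,"wy":0.002,"wz":0,"dx":0.048,"dy":-0.025,"dz":-0.08,"hand":0.7},{"wx":-0.026,"wy":0.002,"wz":0,"dx":0.048,"dy":-0.025,"dz":-0.15,"hand":0.7},{"wx":0,"wy":0,"wz":0,"dx":0,"dy":0,"dz":-0.15,"hand":0.7},{"wx":0,"wy":0,"wz":0,"dx":0,"dy":0,"dz":-0.15,"hand":0.7},{"wx":0,"wy":0,"wz":0,"dx":0,"dy":0,"dz":-0.15,"hand":0.7}]' 40
python3 -m jog '[{"wx":0,"wy":0,"wz":0,"dx":0,"dy":0,"dz":-0.13,"hand":0.7},{"wx":0,"wy":0,"wz":0,"dx":0,"dy":0,"dz":-0.07,"hand":0.7},{"wx":0,"wy":0,"wz":0,"dx":0,"dy":0,"dz":-0.04,"hand":0.7},{"wx":0,"wy":0,"wz":0,"dx":0,"dy":0,"dz":0,"hand":0.7}]' 40
```

```text
clock: 17.97
tool_pos: [0.5768, 0.1907, 0.093]
eef_rot: [0.737, 0.676, -0.006, -0.003]
contact_force: [0.3, -0.6, -3.8]
opening: 0.611
finger_force: 39.9
clock: 18.3
tool_pos: [0.5757, 0.1903, 0.0327]
eef_rot: [0.737, 0.676, -0.008, -0.003]
contact_force: [-0.4, 0.1, -3.6]
opening: 0.61
finger_force: 39.9
```

```bash
python3 -m jog '[{"wx":0.004,"wy":0,"wz":0,"dx":0,"dy":0,"dz":-0.03,"hand":0.7},{"wx":0,"wy":0,"wz":0,"dx":0,"dy":0,"dz":-0.025,"hand":0.7},{"wx":0,"wy":0,"wz":0,"dx":0,"dy":0,"dz":-0.01,"hand":0.7},{"wx":0,"wy":0,"wz":0,"dx":0,"dy":0,"dz":0,"hand":0.7}]' 40
```

```text
clock: 18.63
tool_pos: [0.5777, 0.1919, 0.0193]
eef_rot: [0.736, 0.677, -0.003, -0.005]
contact_force: [-0.1, 0.1, -3.6]
opening: 0.61
finger_force: 39.9
```

```bash
python3 -m jog '[{"wx":0,"wy":0,"wz":0,"dx":0,"dy":0,"dz":-0.016,"hand":0.7},{"wx":0,"wy":0,"wz":0,"dx":0,"dy":0,"dz":0,"hand":0.7},{"wx":0,"wy":0,"wz":0,"dx":0,"dy":0,"dz":0,"hand":0.3},{"wx":0,"wy":0,"wz":0,"dx":0,"dy":0,"dz":0,"hand":0.2},{"wx":0,"wy":0,"wz":0,"dx":0,"dy":0,"dz":0.03,"hand":0.2}]' 20
python3 -m jog '[{"wx":0,"wy":0,"wz":0,"dx":0,"dy":0,"dz":0.15,"hand":0},{"wx":0,"wy":0,"wz":0,"dx":0,"dy":0,"dz":0.15,"hand":0},{"wx":0,"wy":0,"wz":0,"dx":0,"dy":0,"dz":0.15,"hand":0},{"wx":0,"wy":0,"wz":0,"dx":0,"dy":0,"dz":0.15,"hand":0},{"wx":0,"wy":0,"wz":0,"dx":0,"dy":0,"dz":0.15,"hand":0}]' 20
python3 -m jog '[{"wx":0,"wy":0,"wz":0,"dx":0,"dy":0,"dz":0.15,"hand":0},{"wx":0,"wy":0,"wz":0,"dx":0,"dy":0,"dz":0.15,"hand":0},{"wx":0,"wy":0,"wz":0,"dx":-0.1,"dy":0.05,"dz":0.05,"hand":0},{"wx":0,"wy":0,"wz":0,"dx":-0.1,"dy":0.06,"dz":0,"hand":0},{"wx":0,"wy":0,"wz":0,"dx":-0.1,"dy":0.06,"dz":0,"hand":0}]' 20
python3 -m jog '[{"wx":0,"wy":0,"wz":0,"dx":-0.1,"dy":0.06,"dz":0,"hand":0},{"wx":0,"wy":0,"wz":0,"dx":-0.1,"dy":0.06,"dz":0,"hand":0},{"wx":0,"wy":0,"wz":0,"dx":-0.1,"dy":0.055,"dz":0,"hand":0},{"wx":0,"wy":0,"wz":0,"dx":-0.036,"dy":0,"dz":0,"hand":0},{"wx":0,"wy":0,"wz":0,"dx":0,"dy":0,"dz":0,"hand":0}]' 20
python3 -c "
from h import *;print(np.round(r.get_state()['q'],2))"
```

```text
clock: 19.05
tool_pos: [0.5771, 0.192, 0.0223]
eef_rot: [0.736, 0.677, -0.004, -0.005]
contact_force: [0.7, -0.3, -0.0]
opening: 0.794
finger_force: 0.0
clock: 19.47
tool_pos: [0.5772, 0.1922, 0.213]
eef_rot: [0.736, 0.677, -0.003, -0.004]
contact_force: [0.7, 0.1, -0.1]
opening: 1.002
finger_force: 0.0
clock: 19.88
tool_pos: [0.5021, 0.2353, 0.3]
eef_rot: [0.736, 0.677, -0.001, -0.004]
contact_force: [-1.0, 0.2, -1.0]
opening: 1.0
finger_force: 0.0
clock: 20.3
tool_pos: [0.4161, 0.2791, 0.2987]
eef_rot: [0.734, 0.679, -0.003, -0.004]
contact_force: [0.5, -0.2, 0.1]
opening: 0.997
finger_force: 0.0
[-0.23  0.52 -0.7   1.83  0.39  0.94 -1.18]
```

```bash
python3 -m jog '[{"wx":0,"wy":0,"wz":0,"dx":0.012,"dy":0,"dz":-0.12,"hand":0},{"wx":0,"wy":0,"wz":0,"dx":0,"dy":0,"dz":-0.15,"hand":0},{"wx":0,"wy":0,"wz":0,"dx":0,"dy":0,"dz":-0.15,"hand":0},{"wx":0,"wy":0,"wz":0,"dx":0,"dy":0,"dz":-0.14,"hand":0},{"wx":0,"wy":0,"wz":0,"dx":0,"dy":0,"dz":-0.07,"hand":0}]'
python3 -m jog '[{"wx":0,"wy":0,"wz":0,"dx":0,"dy":0,"dz":0,"hand":0.6},{"wx":0,"wy":0,"wz":0,"dx":0,"dy":0,"dz":0,"hand":0.6},{"wx":0,"wy":0,"wz":0,"dx":0,"dy":0,"dz":0,"hand":0.6},{"wx":0,"wy":0,"wz":0,"dx":0,"dy":0,"dz":0,"hand":0.6},{"wx":0,"wy":0,"wz":0,"dx":0,"dy":0,"dz":0,"hand":0.6}]' 20
python3 -m jog '[{"wx":0,"wy":0,"wz":0,"dx":0,"dy":0,"dz":0,"hand":0.7},{"wx":0,"wy":0,"wz":0,"dx":0,"dy":0,"dz":0,"hand":0.7},{"wx":0,"wy":0,"wz":0,"dx":0,"dy":0,"dz":0,"hand":0.7}]' 20
```

```text
clock: 20.72
tool_pos: [0.4222, 0.2755, 0.1367]
eef_rot: [0.737, 0.676, -0.005, -0.004]
contact_force: [0.6, -0.1, -0.5]
opening: 1.002
finger_force: 0.0
clock: 21.13
tool_pos: [0.4223, 0.2788, 0.1415]
eef_rot: [0.736, 0.677, -0.002, -0.004]
contact_force: [-0.6, -0.6, 0.7]
opening: 0.647
finger_force: 0.5
clock: 21.38
tool_pos: [0.4219, 0.279, 0.1413]
eef_rot: [0.736, 0.677, -0.002, -0.005]
contact_force: [-2.1, -0.6, 6.6]
opening: 0.616
finger_force: 19.7
```

```bash
python3 -m jog '[{"wx":0,"wy":0,"wz":0,"dx":0,"dy":0,"dz":0.06,"hand":0.7},{"wx":0,"wy":0,"wz":0,"dx":0.05,"dy":0.02,"dz":0,"hand":0.7},{"wx":0,"wy":0,"wz":0,"dx":0.06,"dy":0.025,"dz":0,"hand":0.7},{"wx":0,"wy":0,"wz":0,"dx":0.05,"dy":0.025,"dz":0,"hand":0.7},{"wx":0,"wy":0,"wz":0,"dx":0.03,"dy":0.01,"dz":0,"hand":0.7}]' 20
python3 -m jog '[{"wx":0,"wy":0,"wz":0,"dx":0,"dy":0,"dz":0,"hand":0.7},{"wx":0,"wy":0,"wz":0,"dx":0,"dy":0,"dz":-0.03,"hand":0.7},{"wx":0,"wy":0,"wz":0,"dx":0,"dy":0,"dz":-0.026,"hand":0.7},{"wx":0,"wy":0,"wz":0,"dx":0,"dy":0,"dz":0,"hand":0.7}]' 20
```

```text
clock: 21.8
tool_pos: [0.4706, 0.2988, 0.1551]
eef_rot: [0.736, 0.677, -0.002, -0.005]
contact_force: [0.5, 1.0, -4.5]
opening: 0.618
finger_force: 19.7
clock: 22.13
tool_pos: [0.4674, 0.2979, 0.1404]
eef_rot: [0.735, 0.677, -0.004, -0.005]
contact_force: [-0.0, 0.1, -3.9]
opening: 0.617
finger_force: 19.8
```

```bash
python3 -m jog '[{"wx":0,"wy":0,"wz":0,"dx":0,"dy":0,"dz":-0.01,"hand":0.6},{"wx":0,"wy":0,"wz":0,"dx":0,"dy":0,"dz":0,"hand":0.6},{"wx":0,"wy":0,"wz":0,"dx":0,"dy":0,"dz":0,"hand":0.6},{"wx":0,"wy":0,"wz":0,"dx":-0.004,"dy":-0.053,"dz":0.004,"hand":0.6},{"wx":0,"wy":0,"wz":0,"dx":-0.004,"dy":-0.053,"dz":0.004,"hand":0.6}]' 5
python3 -m jog '[{"wx":0,"wy":0,"wz":0,"dx":-0.004,"dy":-0.053,"dz":-0.004,"hand":0.6},{"wx":0,"wy":0,"wz":0,"dx":-0.004,"dy":-0.053,"dz":-0.005,"hand":0.6},{"wx":0,"wy":0,"wz":0,"dx":-0.004,"dy":-0.052,"dz":-0.013,"hand":0.6},{"wx":0,"wy":0,"wz":0,"dx":-0.004,"dy":-0.052,"dz":-0.014,"hand":0.6},{"wx":0,"wy":0,"wz":0,"dx":0,"dy":0,"dz":0,"hand":0.6}]' 5
python3 -m jog '[{"wx":0,"wy":0,"wz":0,"dx":-0.004,"dy":-0.04,"dz":-0.018,"hand":0.6},{"wx":0,"wy":0,"wz":0,"dx":-0.003,"dy":-0.038,"dz":-0.02,"hand":0.6},{"wx":0,"wy":0,"wz":0,"dx":-0.003,"dy":-0.044,"dz":-0.029,"hand":0.6},{"wx":0,"wy":0,"wz":0,"dx":-0.003,"dy":-0.043,"dz":-0.032,"hand":0.6},{"wx":0,"wy":0,"wz":0,"dx":-0.003,"dy":-0.038,"dz":-0.036,"hand":0.6}]' 5
python3 -m jog '[{"wx":0,"wy":0,"wz":0,"dx":-0.003,"dy":-0.038,"dz":-0.039,"hand":0.6},{"wx":0,"wy":0,"wz":0,"dx":-0.002,"dy":-0.032,"dz":-0.042,"hand":0.6},{"wx":0,"wy":0,"wz":0,"dx":-0.002,"dy":-0.03,"dz":-0.045,"hand":0.6},{"wx":0,"wy":0,"wz":0,"dx":0,"dy":0,"dz":0,"hand":0.6}]' 5
python3 -c "
from h import *;print(np.round(r.get_state()['q'],2))"
```

```text
clock: 22.55
tool_pos: [0.4661, 0.2724, 0.1407]
eef_rot: [0.735, 0.678, -0.003, -0.005]
contact_force: [-1.1, 0.5, 0.1]
opening: 0.614
finger_force: 5.0
clock: 22.97
tool_pos: [0.4627, 0.2137, 0.1303]
eef_rot: [0.737, 0.676, -0.006, -0.003]
contact_force: [-0.3, -1.4, 2.3]
opening: 0.617
finger_force: 5.0
clock: 23.38
tool_pos: [0.4591, 0.1673, 0.0973]
eef_rot: [0.736, 0.677, -0.003, -0.004]
contact_force: [-1.5, -1.4, 0.4]
opening: 0.615
finger_force: 5.0
clock: 23.72
tool_pos: [0.4565, 0.1413, 0.0645]
eef_rot: [0.736, 0.676, -0.005, -0.005]
contact_force: [-0.4, -2.3, -0.7]
opening: 0.611
finger_force: 5.0
[-0.18  0.84 -0.35  2.11  0.85  0.34 -1.32]
```

```bash
python3 -m jog '[{"wx":0,"wy":0,"wz":0,"dx":-0.002,"dy":-0.025,"dz":-0.042,"hand":0.6},{"wx":0,"wy":0,"wz":0,"dx":-0.001,"dy":-0.02,"dz":-0.042,"hand":0.6},{"wx":0,"wy":0,"wz":0,"dx":-0.001,"dy":-0.016,"dz":-0.042,"hand":0.6},{"wx":0,"wy":0,"wz":0,"dx":0,"dy":-0.01,"dz":-0.035,"hand":0.6},{"wx":0,"wy":0,"wz":0,"dx":0,"dy":-0.005,"dz":-0.02,"hand":0.6}]' 5
python3 -m jog '[{"wx":0,"wy":0,"wz":0,"dx":0,"dy":0,"dz":0,"hand":0.6},{"wx":0,"wy":0,"wz":0,"dx":0,"dy":0,"dz":0,"hand":0.2},{"wx":0,"wy":0,"wz":0,"dx":0,"dy":0,"dz":0,"hand":0.2},{"wx":0,"wy":0,"wz":0,"dx":0,"dy":0,"dz":0,"hand":0.2}]' 5
python3 -c "
from h import *;print(np.round(r.get_state()['q'],2))"
```

```text
clock: 24.13
tool_pos: [0.4563, 0.1253, 0.0204]
eef_rot: [0.735, 0.678, -0.003, -0.005]
contact_force: [-1.2, 0.6, -1.3]
opening: 0.616
finger_force: 5.0
clock: 24.47
tool_pos: [0.457, 0.1249, 0.0217]
eef_rot: [0.736, 0.677, -0.002, -0.004]
contact_force: [0.3, -0.1, -0.1]
opening: 0.796
finger_force: 0.0
[-0.24  0.91 -0.2   2.14  0.96  0.18 -1.4 ]
```

```bash
python3 -m jog '[{"wx":0,"wy":0,"wz":0,"dx":0.006,"dy":0.085,"dz":0,"hand":0.15},{"wx":0,"wy":0,"wz":0,"dx":0.006,"dy":0.085,"dz":0,"hand":0.15},{"wx":0,"wy":0,"wz":0,"dx":0.006,"dy":0.085,"dz":-0.01,"hand":0.15},{"wx":0,"wy":0,"wz":0,"dx":0.006,"dy":0.08,"dz":-0.012,"hand":0.15},{"wx":0,"wy":0,"wz":0,"dx":0,"dy":0,"dz":-0.01,"hand":0.15}]' 40
python3 -m jog '[{"wx":0,"wy":0,"wz":0,"dx":0,"dy":0,"dz":0,"hand":0.7},{"wx":0,"wy":0,"wz":0,"dx":0,"dy":0,"dz":0,"hand":0.7},{"wx":0,"wy":0,"wz":0,"dx":0,"dy":0,"dz":0,"hand":0.7},{"wx":0,"wy":0,"wz":0,"dx":0,"dy":0,"dz":0,"hand":0.7},{"wx":0,"wy":0,"wz":0,"dx":0,"dy":0,"dz":0,"hand":0.7}]' 40
python3 -m jog '[{"wx":0,"wy":0,"wz":0,"dx":0,"dy":0,"dz":0,"hand":0.7},{"wx":0,"wy":0,"wz":0,"dx":0,"dy":0,"dz":0,"hand":0.7},{"wx":0,"wy":0,"wz":0,"dx":0,"dy":0,"dz":0,"hand":0.7}]' 40
python3 -m jog '[{"wx":0,"wy":0,"wz":0,"dx":0,"dy":0,"dz":0.06,"hand":0.7},{"wx":0,"wy":0,"wz":0,"dx":0,"dy":0,"dz":0.14,"hand":0.7},{"wx":0,"wy":0,"wz":0,"dx":0,"dy":0,"dz":0.14,"hand":0.7},{"wx":0,"wy":0,"wz":0,"dx":0,"dy":0,"dz":0.14,"hand":0.7},{"wx":0,"wy":0,"wz":0,"dx":0,"dy":0,"dz":0.14,"hand":0.7}]' 40
```

```text
clock: 24.88
tool_pos: [0.463, 0.2147, 0.0138]
eef_rot: [0.734, 0.679, 0.0, -0.007]
contact_force: [-0.8, 1.2, -0.6]
opening: 0.849
finger_force: 0.0
clock: 25.3
tool_pos: [0.4622, 0.2065, 0.0133]
eef_rot: [0.736, 0.677, -0.004, -0.004]
contact_force: [-1.0, -1.9, 2.7]
opening: 0.609
finger_force: 39.8
clock: 25.55
tool_pos: [0.4622, 0.2065, 0.0132]
eef_rot: [0.736, 0.677, -0.004, -0.004]
contact_force: [-0.2, -5.0, 5.9]
opening: 0.612
finger_force: 39.8
clock: 25.97
tool_pos: [0.4617, 0.2085, 0.1692]
eef_rot: [0.736, 0.677, -0.003, -0.005]
contact_force: [1.5, 0.8, -3.8]
opening: 0.609
finger_force: 39.8
```

```bash
python3 -m jog '[{"wx":0,"wy":0,"wz":0,"dx":0.02,"dy":-0.05,"dz":0.15,"hand":0.7},{"wx":0,"wy":0,"wz":0,"dx":0.04,"dy":-0.12,"dz":0.14,"hand":0.7},{"wx":0,"wy":0,"wz":0,"dx":0.04,"dy":-0.12,"dz":0.02,"hand":0.7},{"wx":0,"wy":0,"wz":0,"dx":0.04,"dy":-0.12,"dz":0,"hand":0.7},{"wx":0,"wy":0,"wz":0,"dx":0.04,"dy":-0.12,"dz":0,"hand":0.7}]' 40
python3 -m jog '[{"wx":0,"wy":0,"wz":0,"dx":0.04,"dy":-0.12,"dz":0,"hand":0.7},{"wx":0,"wy":0,"wz":0,"dx":0.04,"dy":-0.12,"dz":0,"hand":0.7},{"wx":0,"wy":0,"wz":0,"dx":0.03,"dy":-0.1,"dz":0,"hand":0.7},{"wx":0,"wy":0,"wz":0,"dx":0,"dy":-0.05,"dz":0,"hand":0.7},{"wx":0,"wy":0,"wz":0,"dx":0,"dy":0,"dz":0,"hand":0.7}]' 40
```

```text
clock: 26.38
tool_pos: [0.5066, 0.0783, 0.2419]
eef_rot: [0.736, 0.677, -0.002, -0.004]
contact_force: [-0.1, 0.5, -4.1]
opening: 0.611
finger_force: 39.8
clock: 26.8
tool_pos: [0.5331, -0.0222, 0.2403]
eef_rot: [0.738, 0.675, -0.005, -0.005]
contact_force: [0.3, 0.1, -4.5]
opening: 0.605
finger_force: 39.8
```

```bash
python3 -m jog '[{"wx":0.02,"wy":-0.001,"wz":0,"dx":0,"dy":0,"dz":-0.06,"hand":0.7},{"wx":0.05,"wy":-0.004,"wz":0,"dx":0,"dy":0,"dz":-0.05,"hand":0.7},{"wx":0.05,"wy":-0.004,"wz":0,"dx":0,"dy":0,"dz":-0.04,"hand":0.7},{"wx":0.05,"wy":-0.004,"wz":0,"dx":0,"dy":0,"dz":-0.02,"hand":0.7},{"wx":0.05,"wy":-0.004,"wz":0,"dx":0,"dy":0,"dz":-0.01,"hand":0.7}]' 40
python3 -m jog '[{"wx":0.05,"wy":-0.004,"wz":0,"dx":0,"dy":0,"dz":0,"hand":0.7},{"wx":0.05,"wy":-0.004,"wz":0,"dx":0,"dy":0,"dz":0,"hand":0.7},{"wx":0.05,"wy":-0.004,"wz":0,"dx":0,"dy":0,"dz":0,"hand":0.7},{"wx":0.05,"wy":-0.004,"wz":0,"dx":0,"dy":0,"dz":0,"hand":0.7},{"wx":0.03,"wy":-0.002,"wz":0,"dx":0,"dy":0,"dz":0,"hand":0.7}]' 40
python3 -m jog '[{"wx":0,"wy":0,"wz":0,"dx":0,"dy":0,"dz":0,"hand":0.7},{"wx":0,"wy":0,"wz":0,"dx":0,"dy":0,"dz":0,"hand":0.7},{"wx":0,"wy":0,"wz":0,"dx":0,"dy":0,"dz":0,"hand":0.7},{"wx":0,"wy":0,"wz":0,"dx":0,"dy":0,"dz":0,"hand":0.7},{"wx":0,"wy":0,"wz":0,"dx":0,"dy":0,"dz":0,"hand":0.7}]' 40
python3 -m jog '[{"wx":0,"wy":0,"wz":0,"dx":0,"dy":0,"dz":0.01,"hand":0.7},{"wx":0,"wy":0,"wz":0,"dx":0,"dy":0,"dz":0.02,"hand":0.7},{"wx":0,"wy":0,"wz":0,"dx":0,"dy":0,"dz":0.02,"hand":0.7},{"wx":0,"wy":0,"wz":0,"dx":0,"dy":0,"dz":0.02,"hand":0.7},{"wx":0,"wy":0,"wz":0,"dx":0,"dy":0,"dz":0.02,"hand":0.7}]' 40
```

```text
clock: 27.22
tool_pos: [0.5331, -0.0163, 0.1967]
eef_rot: [0.716, 0.662, 0.159, -0.155]
contact_force: [0.1, 0.7, -4.4]
opening: 0.612
finger_force: 39.8
clock: 27.63
tool_pos: [0.5336, -0.019, 0.195]
eef_rot: [0.66, 0.609, 0.318, -0.303]
contact_force: [-0.0, -0.7, -3.8]
opening: 0.609
finger_force: 39.8
clock: 28.05
tool_pos: [0.5338, -0.0169, 0.1977]
eef_rot: [0.659, 0.612, 0.316, -0.3]
contact_force: [0.2, -0.6, -3.3]
opening: 0.611
finger_force: 39.8
clock: 28.47
tool_pos: [0.5337, -0.0181, 0.2198]
eef_rot: [0.66, 0.611, 0.317, -0.301]
contact_force: [-0.6, -0.8, -4.3]
opening: 0.608
finger_force: 39.8
```

```bash
python3 -m jog '[{"wx":0,"wy":0,"wz":0,"dx":0,"dy":0.08,"dz":0.1,"hand":0.7},{"wx":-0.05,"wy":0.004,"wz":0,"dx":-0.02,"dy":0.1,"dz":0.1,"hand":0.7},{"wx":-0.05,"wy":0.004,"wz":0,"dx":-0.04,"dy":0.12,"dz":0,"hand":0.7},{"wx":-0.05,"wy":0.004,"wz":0,"dx":-0.04,"dy":0.12,"dz":0,"hand":0.7},{"wx":-0.05,"wy":0.004,"wz":0,"dx":-0.04,"dy":0.12,"dz":0,"hand":0.7}]' 40
python3 -m jog '[{"wx":-0.05,"wy":0.004,"wz":0,"dx":-0.04,"dy":0.12,"dz":0,"hand":0.7},{"wx":-0.05,"wy":0.004,"wz":0,"dx":-0.04,"dy":0.12,"dz":0,"hand":0.7},{"wx":-0.05,"wy":0.004,"wz":0,"dx":-0.04,"dy":0.1,"dz":0,"hand":0.7},{"wx":-0.05,"wy":0.004,"wz":0,"dx":-0.03,"dy":0.06,"dz":0,"hand":0.7},{"wx":-0.04,"wy":0.002,"wz":0,"dx":0,"dy":0,"dz":-0.06,"hand":0.7}]' 40
python3 - <<'E'
from h import *
im=r.snapshot("top")
for d in r.masks_of("top","stick_1"): print(round(d["p"],2),np.round(d["bbox"]),d["region"].sum(),rect("top",d["region"],.014))
for d in r.masks_of("top","lid")[:2]: print(d["p"],rect("top",d["region"],.022))
cv2.imwrite("pics/t7.png",cv2.resize(im[150:340,110:490],None,fx=2,fy=2)[:,:,::-1])
st()
q=r.get_state()["eef_rot"];from scipy.spatial.transform import Rotation as R
print(R.from_quat(q).as_matrix().round(3)[:,2])
E
```

```text
clock: 28.88
tool_pos: [0.498, 0.118, 0.2704]
eef_rot: [0.712, 0.656, 0.178, -0.172]
contact_force: [-0.1, 0.3, -4.2]
opening: 0.61
finger_force: 39.8
clock: 29.3
tool_pos: [0.4622, 0.2174, 0.2576]
eef_rot: [0.733, 0.68, 0.017, -0.021]
contact_force: [-0.0, 0.8, -3.3]
opening: 0.61
finger_force: 39.8
0.76 [332. 239. 362. 246.] 221 [496.1, -137.0, 17.4, 82.0, 1.1]
0.66 [347. 249. 384. 254.] 250 [479.6, -184.4, 17.4, 86.9, 1.1]
0.58 [348. 216. 381. 231.] 187 [543.0, -178.6, 84.3, 16.1, 80.7]
0.57 [330. 218. 365. 233.] 237 [536.7, -134.0, 84.6, 20.9, 81.6]
0.47 [332. 228. 365. 241.] 239 [518.2, -141.4, 88.2, 19.9, 82.3]
29.45 [0.4618 0.2123 0.2533] [ 0.734  0.679  0.013 -0.023] F [ 0.2 -0.7 -3.5] op 0.611 ff 39.8
[-0.012  0.051 -0.999]
```

View pics/t7.png

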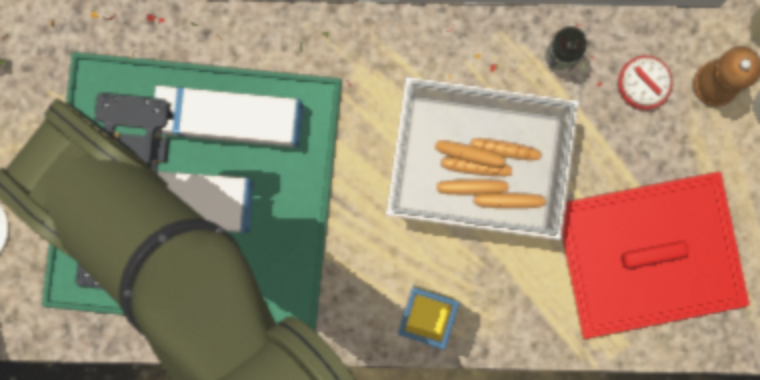

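All five sticks are in the tub. I set crock B down, let go and go up.

```bash
python3 -m jog '[{"wx":-0.025,"wy":-0.006,"wz":0,"dx":0,"dy":-0.04,"dz":-0.12,"hand":0.7},{"wx":0,"wy":0,"wz":0,"dx":0,"dy":0,"dz":-0.15,"hand":0.7},{"wx":0,"wy":0,"wz":0,"dx":0,"dy":0,"dz":-0.15,"hand":0.7},{"wx":0,"wy":0,"wz":0,"dx":0,"dy":0,"dz":-0.15,"hand":0.7},{"wx":0,"wy":0,"wz":0,"dx":0,"dy":0,"dz":-0.15,"hand":0.7}]' 40
python3 -m jog '[{"wx":0,"wy":0,"wz":0,"dx":0,"dy":0,"dz":-0.1,"hand":0.7},{"wx":0,"wy":0,"wz":0,"dx":0,"dy":0,"dz":-0.06,"hand":0.7},{"wx":0,"wy":0,"wz":0,"dx":0,"dy":0,"dz":-0.02,"hand":0.7},{"wx":0,"wy":0,"wz":0,"dx":0,"dy":0,"dz":0,"hand":0.7}]' 40
```

```text
clock: 29.87
tool_pos: [0.4643, 0.1969, 0.0719]
eef_rot: [0.738, 0.675, 0.001, 0.0]
contact_force: [1.8, -0.2, -4.4]
opening: 0.612
finger_force: 39.8
clock: 30.2
tool_pos: [0.4637, 0.1975, 0.0272]
eef_rot: [0.737, 0.676, -0.001, 0.0]
contact_force: [0.4, -0.5, -3.1]
opening: 0.611
finger_force: 39.8
```

```bash
python3 -m jog '[{"wx":0,"wy":0,"wz":0,"dx":0,"dy":0,"dz":-0.025,"hand":0.7},{"wx":0,"wy":0,"wz":0,"dx":0,"dy":0,"dz":-0.018,"hand":0.7},{"wx":0,"wy":0,"wz":0,"dx":0,"dy":0,"dz":0,"hand":0.7},{"wx":0,"wy":0,"wz":0,"dx":0,"dy":0,"dz":0,"hand":0.7}]' 40
python3 -m jog '[{"wx":0,"wy":0,"wz":0,"dx":0,"dy":0,"dz":-0.008,"hand":0.7},{"wx":0,"wy":0,"wz":0,"dx":0,"dy":0,"dz":0,"hand":0.3},{"wx":0,"wy":0,"wz":0,"dx":0,"dy":0,"dz":0,"hand":0.25},{"wx":0,"wy":0,"wz":0,"dx":0,"dy":0,"dz":0,"hand":0.25},{"wx":0,"wy":0,"wz":0,"dx":0,"dy":0,"dz":0.04,"hand":0.25}]' 20
python3 -m jog '[{"wx":0,"wy":0,"wz":0,"dx":0,"dy":0,"dz":0.15,"hand":0.25},{"wx":0,"wy":0,"wz":0,"dx":0,"dy":0,"dz":0.15,"hand":0.25},{"wx":0,"wy":0,"wz":0,"dx":0,"dy":0,"dz":0.15,"hand":0.25},{"wx":0,"wy":0,"wz":0,"dx":0,"dy":0,"dz":0.15,"hand":0.3},{"wx":0,"wy":0,"wz":0,"dx":0,"dy":0,"dz":0.15,"hand":0.3}]' 20
```

```text
clock: 30.53
tool_pos: [0.4642, 0.1993, 0.018]
eef_rot: [0.736, 0.677, 0.001, 0.001]
contact_force: [0.1, 0.0, -3.0]
opening: 0.609
finger_force: 39.8
clock: 30.95
tool_pos: [0.4632, 0.1992, 0.0248]
eef_rot: [0.736, 0.677, -0.0, 0.001]
contact_force: [0.3, 0.5, -0.5]
opening: 0.753
finger_force: 0.0
clock: 31.37
tool_pos: [0.4633, 0.199, 0.2151]
eef_rot: [0.736, 0.677, 0.0, 0.001]
contact_force: [0.6, -0.1, -0.3]
opening: 0.697
finger_force: 0.0
```

```bash
python3 -m jog '[{"wx":0,"wy":0,"wz":0.015,"dx":0,"dy":-0.14,"dz":0.05,"hand":0.3},{"wx":0,"wy":0,"wz":0.015,"dx":0,"dy":-0.15,"dz":0,"hand":0.3},{"wx":0,"wy":0,"wz":0.015,"dx":0,"dy":-0.15,"dz":0,"hand":0.3},{"wx":0,"wy":0,"wz":0.015,"dx":0,"dy":-0.15,"dz":0,"hand":0.3},{"wx":0,"wy":0,"wz":0.015,"dx":0,"dy":-0.15,"dz":0,"hand":0.3}]' 20
python3 -m jog '[{"wx":0,"wy":0,"wz":0.015,"dx":0,"dy":-0.15,"dz":0,"hand":0.3},{"wx":0,"wy":0,"wz":0.015,"dx":0,"dy":-0.15,"dz":0,"hand":0.3},{"wx":0,"wy":0,"wz":0.015,"dx":0,"dy":-0.15,"dz":0,"hand":0.3},{"wx":0,"wy":0,"wz":0.015,"dx":0,"dy":-0.15,"dz":0,"hand":0.3},{"wx":0,"wy":0,"wz":0.015,"dx":0,"dy":-0.15,"dz":0,"hand":0.3}]' 20
python3 -m jog '[{"wx":0,"wy":0,"wz":0,"dx":-0.04,"dy":-0.15,"dz":0,"hand":0.3},{"wx":0,"wy":0,"wz":0,"dx":-0.04,"dy":-0.15,"dz":0,"hand":0.3},{"wx":0,"wy":0,"wz":0,"dx":-0.04,"dy":-0.12,"dz":0,"hand":0.3},{"wx":0,"wy":0,"wz":0,"dx":-0.04,"dy":0,"dz":0,"hand":0.3},{"wx":0,"wy":0,"wz":0,"dx":0,"dy":0,"dz":0,"hand":0.3}]' 20
python3 - <<'E'
from h import *
im=r.snapshot("top")
for d in r.masks_of("top","lid")[:2]: print(d["p"],rect("top",d["region"],.022))
st();c=r.camera_info("wrist");im=r.snapshot("wrist");cv2.imwrite("pics/w8.png",im[:,:,::-1])
for d in r.masks_of("wrist","lid")[:2]: print(d["p"],rect("wrist",d["region"],.022,c))
c=r.camera_info("wrist")
for d in r.masks_of("wrist","tub")[:2]: print(d["p"],d["bbox"])
E
```

```text
clock: 31.78
tool_pos: [0.4634, 0.0125, 0.2259]
eef_rot: [0.682, 0.731, 0.001, 0.002]
contact_force: [0.6, 0.3, 0.3]
opening: 0.695
finger_force: 0.0
clock: 32.2
tool_pos: [0.4632, -0.1752, 0.2257]
eef_rot: [0.626, 0.78, 0.0, 0.001]
contact_force: [-0.2, 0.1, -0.1]
opening: 0.702
finger_force: 0.0
clock: 32.62
tool_pos: [0.4208, -0.2802, 0.225]
eef_rot: [0.629, 0.778, -0.001, -0.0]
contact_force: [0.3, 0.8, 0.3]
opening: 0.702
finger_force: 0.0
0.81 [397.1, -277.3, 168.3, 39.2, 12.0]
32.72 [ 0.4239 -0.2771  0.2257] [0.626 0.78  0.001 0.001] F [ 0.8 -0.3  1.2] op 0.703 ff 0.0
0.94 [411.2, -336.4, 169.0, 162.9, 12.4]
0.81 [347.1, 2.8, 639.0, 252.8]
0.63 [440.5, 101.3, 490.0, 183.3]
```

View pics/w8.png

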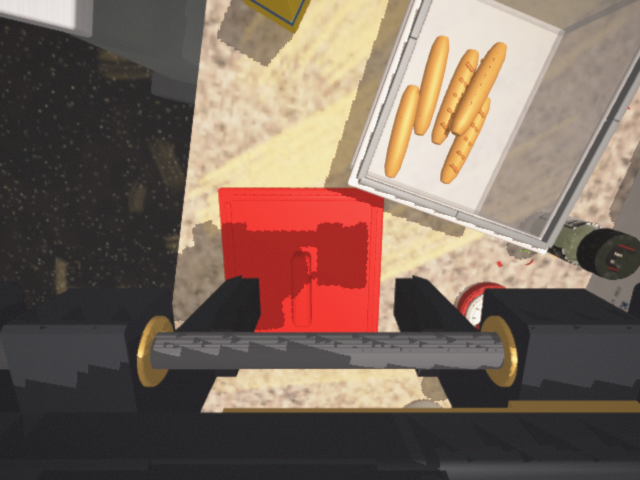

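```bash
python3 - <<'E'
from h import *
print(p2w("wrist",[(302,249),(302,325),(302,287)],.045),p2w("wrist",[(219,188),(382,190)],.022))
t=p2w("wrist",[(350,184),(548,250)],.12);print(t)
y=p2w("wrist",[(219,188),(382,190)],.022);d=y[1]-y[0];a=np.arctan2(d[1],d[0]);print(np.degrees(a),np.linalg.norm(d),y.mean(0)+.105*np.array([np.sin(a),-np.cos(a)]))
E
```

```text
[[ 0.40956715 -0.31320237]
 [ 0.42632301 -0.39537151]
 [ 0.41768558 -0.3530144 ]] [[ 0.31457976 -0.27535759]
 [ 0.47631259 -0.24137147]]
[[ 0.43404852 -0.23380553]
 [ 0.59451127 -0.24965813]]
11.867321226449974 0.16526513248480648 [ 0.41703901 -0.36112031]
```

```bash
python3 -m jog '[{"wx":0,"wy":0,"wz":-0.003,"dx":-0.016,"dy":-0.11,"dz":0,"hand":0.4},{"wx":0,"wy":0,"wz":0,"dx":-0.016,"dy":-0.11,"dz":-0.1,"hand":0.4},{"wx":0,"wy":0,"wz":0,"dx":0,"dy":-0.11,"dz":-0.14,"hand":0.4},{"wx":0,"wy":0,"wz":0,"dx":0,"dy":0,"dz":-0.14,"hand":0.4},{"wx":0,"wy":0,"wz":0,"dx":0,"dy":0,"dz":-0.14,"hand":0.4}]' 20
python3 -m jog '[{"wx":0,"wy":0,"wz":0,"dx":0,"dy":0,"dz":-0.14,"hand":0.4},{"wx":0,"wy":0,"wz":0,"dx":0,"dy":0,"dz":-0.08,"hand":0.4},{"wx":0,"wy":0,"wz":0,"dx":0,"dy":0,"dz":-0.02,"hand":0.4},{"wx":0,"wy":0,"wz":0,"dx":0,"dy":0,"dz":0,"hand":0.4}]' 20
python3 -c "
from h import *;print(np.round(r.get_state()['q'],2))"
```

```text
clock: 33.28
tool_pos: [0.4166, -0.36, 0.0965]
eef_rot: [0.629, 0.777, 0.001, 0.002]
contact_force: [0.5, 0.2, -0.6]
opening: 0.603
finger_force: 0.0
clock: 33.62
tool_pos: [0.4162, -0.3574, 0.0367]
eef_rot: [0.628, 0.778, 0.001, -0.0]
contact_force: [0.4, -0.2, 0.2]
opening: 0.602
finger_force: 0.0
[ 0.92  0.95 -0.5   1.92  0.91  0.52 -0.02]
```

```bash
python3 -m jog '[{"wx":0,"wy":0,"wz":0,"dx":0,"dy":-0.008,"dz":-0.02,"hand":0.4},{"wx":0,"wy":0,"wz":0,"dx":0,"dy":0,"dz":-0.018,"hand":0.4},{"wx":0,"wy":0,"wz":0,"dx":0,"dy":0,"dz":0,"hand":1},{"wx":0,"wy":0,"wz":0,"dx":0,"dy":0,"dz":0,"hand":1},{"wx":0,"wy":0,"wz":0,"dx":0,"dy":0,"dz":0,"hand":1}]' 35
python3 -m jog '[{"wx":0,"wy":0,"wz":0,"dx":0,"dy":0,"dz":0,"hand":1},{"wx":0,"wy":0,"wz":0,"dx":0,"dy":0,"dz":0,"hand":1},{"wx":0,"wy":0,"wz":0,"dx":0,"dy":0,"dz":0,"hand":1},{"wx":0,"wy":0,"wz":0,"dx":0,"dy":0,"dz":0,"hand":1},{"wx":0,"wy":0,"wz":0,"dx":0,"dy":0,"dz":0,"hand":1}]' 35
```

```text
clock: 34.03
tool_pos: [0.4161, -0.3613, 0.0289]
eef_rot: [0.629, 0.778, 0.001, 0.002]
contact_force: [-0.8, -0.9, -0.2]
opening: 0.399
finger_force: 0.0
clock: 34.45
tool_pos: [0.4159, -0.361, 0.0285]
eef_rot: [0.629, 0.778, 0.001, 0.001]
contact_force: [-0.3, -0.2, 3.8]
opening: 0.223
finger_force: 35.0
```

```bash
python3 - <<'E'
from h import *
im=r.snapshot("top");hsv=cv2.cvtColor(im,cv2.COLOR_RGB2HSV);H,S,V=cv2.split(hsv)
for d in r.masks_of("top","crock_a")[:4]: print(d["p"],np.round(d["bbox"]),rect("top",d["region"],.058),rect("top",d["region"],.031))
for d in r.masks_of("top","tub")[:2]: print("tub",d["p"],rect("top",d["region"],.12))
a=cv2.resize(im[180:280,290:410],None,fx=5,fy=5,interpolation=cv2.INTER_CUBIC)[:,:,::-1]
cv2.imwrite("pics/t9.png",a)
E
```

```text
0.93 [185. 195. 265. 227.] [570.5, 162.0, 180.3, 59.6, 86.7] [573.7, 166.3, 183.5, 60.7, 86.7]
0.78 [179. 239. 255. 270.] [461.2, 170.6, 180.7, 56.2, 86.0] [462.4, 175.0, 184.0, 57.3, 86.0]
0.69 [307. 294. 336. 322.] [335.4, -85.5, 60.6, 61.8, 72.7] [334.3, -85.7, 61.7, 62.9, 72.7]
tub 0.83 [521.6, -144.5, 205.8, 165.4, 82.8]
```

View pics/t9.png

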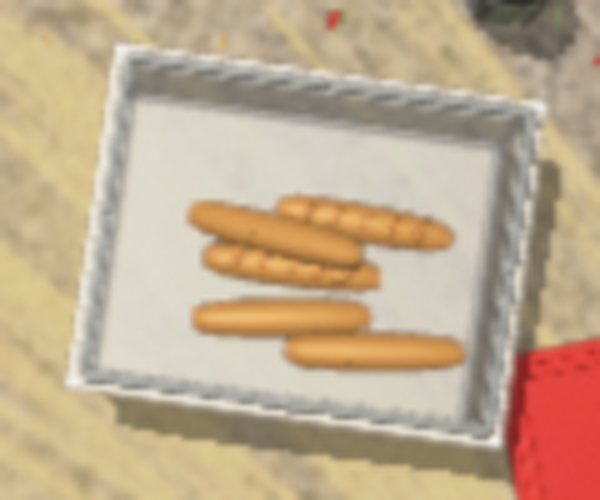

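```bash
python3 -m jog '[{"wx":0,"wy":0,"wz":0,"dx":0,"dy":0,"dz":0.06,"hand":1},{"wx":0,"wy":0,"wz":0,"dx":0,"dy":0,"dz":0.12,"hand":1},{"wx":0,"wy":0,"wz":0,"dx":0,"dy":0,"dz":0.15,"hand":1},{"wx":0,"wy":0,"wz":0,"dx":0,"dy":0,"dz":0.15,"hand":1},{"wx":0,"wy":0,"wz":0,"dx":0,"dy":0,"dz":0.15,"hand":1}]' 35
python3 -m jog '[{"wx":0,"wy":0,"wz":-0.02,"dx":0,"dy":0,"dz":0.1,"hand":1},{"wx":0,"wy":0,"wz":-0.02,"dx":0.02,"dy":0.04,"dz":0.05,"hand":1},{"wx":0,"wy":0,"wz":-0.02,"dx":0.05,"dy":0.1,"dz":0,"hand":1},{"wx":0,"wy":0,"wz":-0.02,"dx":0.05,"dy":0.1,"dz":0,"hand":1},{"wx":0,"wy":0,"wz":-0.02,"dx":0.05,"dy":0.1,"dz":0,"hand":1}]' 35
python3 -m jog '[{"wx":0,"wy":0,"wz":-0.02,"dx":0.05,"dy":0.1,"dz":0,"hand":1},{"wx":0,"wy":0,"wz":-0.02,"dx":0.05,"dy":0.1,"dz":0,"hand":1},{"wx":0,"wy":0,"wz":-0.02,"dx":0.05,"dy":0.1,"dz":0,"hand":1},{"wx":0,"wy":0,"wz":0,"dx":0.05,"dy":0.1,"dz":0,"hand":1},{"wx":0,"wy":0,"wz":0,"dx":0.05,"dy":0.1,"dz":0,"hand":1}]' 35
python3 -m jog '[{"wx":0,"wy":0,"wz":0,"dx":0,"dy":0,"dz":0,"hand":1},{"wx":0,"wy":0,"wz":0,"dx":0,"dy":0,"dz":0,"hand":1}]' 35
python3 - <<'E'
from h import *
w=p2w("top",np.array([(118,45),(545,105),(503,443),(70,383)])/5+[290,180]-.4,.12);print(w,w.mean(0));d=w[0]-w[1];e=w[3]-w[2]
print([np.degrees(np.arctan2(-v[0],v[1])) for v in(d,e)],[np.linalg.norm(v) for v in (d,e,w[0]-w[3])])
st()
E
```

```text
clock: 35.02
tool_pos: [0.4149, -0.3602, 0.1864]
eef_rot: [0.629, 0.778, 0.001, -0.0]
contact_force: [1.0, -1.2, -1.5]
opening: 0.225
finger_force: 34.9
clock: 35.43
tool_pos: [0.458, -0.2752, 0.2229]
eef_rot: [0.705, 0.71, 0.0, 0.001]
contact_force: [-0.3, 0.2, -1.5]
opening: 0.221
finger_force: 34.9
clock: 35.85
tool_pos: [0.5206, -0.1497, 0.2226]
eef_rot: [0.745, 0.667, -0.0, 0.001]
contact_force: [0.6, -0.4, -2.5]
opening: 0.221
finger_force: 34.9
clock: 36.02
tool_pos: [0.5211, -0.1487, 0.2228]
eef_rot: [0.743, 0.669, 0.001, 0.0]
contact_force: [0.2, -0.5, -1.2]
opening: 0.224
finger_force: 34.9
[[ 0.61338782 -0.05563026]
 [ 0.58913526 -0.25454321]
 [ 0.43183448 -0.23678902]
 [ 0.45579246 -0.03655772]] [ 0.5225375  -0.14588005]
[np.float64(-6.951504415994902), np.float64(-6.82308940933632)] [np.float64(0.20038599600015586), np.float64(0.20165950515398243), np.float64(0.1587452604748645)]
36.02 [ 0.5211 -0.1487  0.2228] [0.743 0.669 0.001 0.   ] F [ 0.2 -0.5 -1.2] op 0.224 ff 34.9
```

```bash
python3 -m jog '[{"wx":0,"wy":0,"wz":-0.008,"dx":0.006,"dy":0.013,"dz":-0.05,"hand":1},{"wx":0,"wy":0,"wz":0,"dx":0,"dy":0,"dz":-0.1,"hand":1},{"wx":0,"wy":0,"wz":0,"dx":0,"dy":0,"dz":-0.07,"hand":1},{"wx":0,"wy":0,"wz":0,"dx":0,"dy":0,"dz":-0.02,"hand":1},{"wx":0,"wy":0,"wz":0,"dx":0,"dy":0,"dz":0,"hand":1}]' 35
python3 -m jog '[{"wx":0,"wy":0,"wz":0,"dx":0,"dy":0,"dz":-0.012,"hand":1},{"wx":0,"wy":0,"wz":0,"dx":0,"dy":0,"dz":-0.012,"hand":1},{"wx":0,"wy":0,"wz":0,"dx":0,"dy":0,"dz":0,"hand":1}]' 35
python3 - <<'E'
from h import *
im=r.snapshot("scene");cv2.imwrite("pics/s10.png",cv2.resize(im[140:290,250:440],None,fx=4,fy=4)[:,:,::-1])
E
```

```text
clock: 36.43
tool_pos: [0.5205, -0.1489, 0.1616]
eef_rot: [0.75, 0.661, -0.001, -0.0]
contact_force: [-0.1, -0.3, -2.1]
opening: 0.22
finger_force: 34.9
clock: 36.68
tool_pos: [0.5225, -0.148, 0.1575]
eef_rot: [0.75, 0.661, 0.001, 0.001]
contact_force: [0.4, 0.3, -1.9]
opening: 0.226
finger_force: 34.9
```

View pics/s10.png

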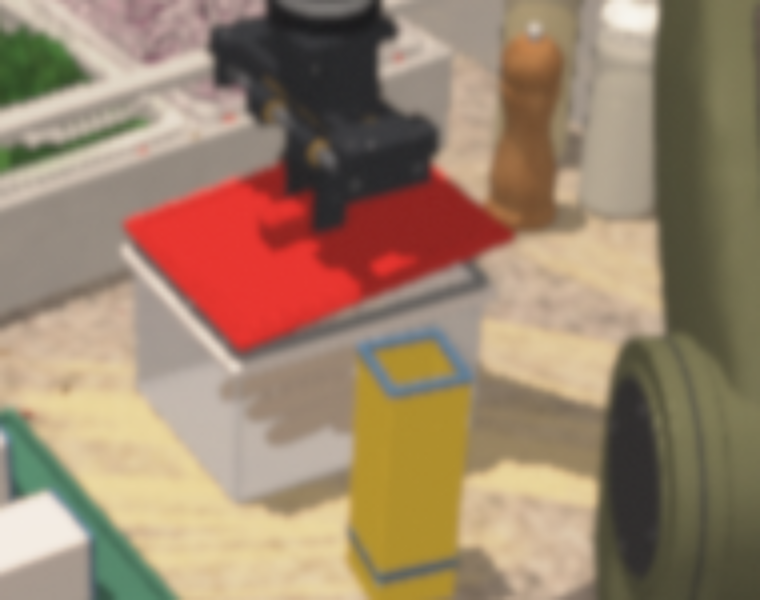

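```bash
python3 - <<'E'
from h import *
from scipy.spatial.transform import Rotation as R
s=r.get_state();print(np.round(s["tool_pos"],4))
Rl=R.from_euler("z",-6.9,degrees=True).as_matrix()
f=lambda X:np.round((w2p("scene",X)-[250,140])*4).astype(int).tolist()
o=np.array([s["tool_pos"][0],s["tool_pos"][1],s["tool_pos"][2]-.0145])
for sx,sy in((1,1),(-1,1),(-1,-1),(1,-1)):
    print(sx,sy,"lidtop",f(o+Rl@[.085*sx,.105*sy,.008]),"lidbot",f(o+Rl@[.085*sx,.105*sy,0]),"rim",f(np.array([.5225,-.1455,.12])+Rl@[.0815*sx,.1015*sy,0]),"base",f(np.array([.5225,-.1455,0])+Rl@[.075*sx,.095*sy,0]))
c=r.camera_info("wrist");im=r.snapshot("wrist")
for d in r.masks_of("wrist","lid")[:1]:
    print(d["p"],rect("wrist",d["region"],o[2]+.008,c))
    k=cv2.findContours(d["region"].astype(np.uint8),0,2)[0];k=max(k,key=cv2.contourArea);print(cv2.approxPolyDP(k,6,True).reshape(-1,2).tolist())
Cw=lambda X:np.round(w2p("wrist",X,c)).tolist()
print([Cw(o+Rl@[.085*sx,.105,.008]) for sx in(1,-1)])
E
```

```text
[ 0.5225 -0.1479  0.1577]
1 1 lidtop [115, 200] lidbot [115, 210] rim [120, 241] base [134, 386]
-1 1 lidtop [236, 327] lidbot [235, 338] rim [234, 365] base [236, 504]
-1 -1 lidtop [515, 244] lidbot [514, 254] rim [501, 283] base [474, 424]
1 -1 lidtop [380, 128] lidbot [380, 138] rim [374, 171] base [363, 316]
0.8 [527.4, -109.0, 122.5, 167.8, 82.8]
[[133, 65], [151, 290], [252, 287], [259, 300], [286, 274], [303, 280], [306, 331], [347, 331], [352, 276], [379, 278], [395, 301], [404, 287], [499, 287], [513, 62]]
[[535.0, 47.0], [111.0, 49.0]]
```

```bash
cat > fit.py <<'E'
from h import *
from scipy.spatial.transform import Rotation as R
from scipy.optimize import least_squares
def fit(sc,wr,c,guess):
    "sc/wr: {(sx,sy):pixel} of lid top corners; returns origin, tilt-x, tilt-y, yaw (deg)"
    def P(p,k): return p[:3]+R.from_euler("zxy",[p[5],p[3],p[4]],degrees=True).as_matrix()@[.085*k[0],.105*k[1],.008]
    def f(p): return np.concatenate([w2p("scene",P(p,k))-v for k,v in sc.items()]+[(w2p("wrist",P(p,k),c)-v)/3 for k,v in wr.items()])
    s=least_squares(f,guess,x_scale=[.01,.01,.01,1,1,1]);return np.round(s.x,4),np.round(s.fun,1)
E
python3 - <<'E'
from fit import *
c=r.camera_info("wrist")
sc={(1,1):(125,225),(-1,1):(240,350),(-1,-1):(515,237)}
sc={k:np.array(v)/4+[250,140]-.4 for k,v in sc.items()}
print(fit(sc,{(1,1):(513,62),(-1,1):(133,65)},c,[.5225,-.148,.143,0,0,-6.9]))
E
```

```text
(array([ 0.5224, -0.1504,  0.1376, -5.9444,  1.097 , -6.8229]), array([-1.4, -0.6,  0. , -0.2,  0.8, -0. , -0.5,  0.2,  0.2, -0.1]))
```

The fit shows the lid hanging about 6° nose-down towards y+, so it turned in the pads. I raise it, level it and re-centre it.

```bash
python3 -m jog '[{"wx":0,"wy":0,"wz":0,"dx":0,"dy":0,"dz":0.04,"hand":1},{"wx":0.025,"wy":-0.003,"wz":0,"dx":0,"dy":0.005,"dz":0.01,"hand":1},{"wx":0.026,"wy":-0.003,"wz":0,"dx":0,"dy":0.006,"dz":0,"hand":1},{"wx":0,"wy":0,"wz":0,"dx":0,"dy":0,"dz":0,"hand":1},{"wx":0,"wy":0,"wz":0,"dx":0,"dy":0,"dz":0,"hand":1}]' 35
python3 - <<'E'
from fit import *
im=r.snapshot("scene");m=r.masks_of("scene","lid")
k=max(cv2.findContours(m[0]["region"].astype(np.uint8),0,2)[0],key=cv2.contourArea);print(m[0]["p"],cv2.approxPolyDP(k,3,True).reshape(-1,2).tolist())
cv2.imwrite("pics/s11.png",cv2.resize(im[140:290,250:440],None,fx=4,fy=4,interpolation=cv2.INTER_CUBIC)[:,:,::-1])
c=r.camera_info("wrist");im=r.snapshot("wrist");m=r.masks_of("wrist","lid")
k=max(cv2.findContours(m[0]["region"].astype(np.uint8),0,2)[0],key=cv2.contourArea);print(m[0]["p"],cv2.approxPolyDP(k,5,True).reshape(-1,2).tolist());st()
E
```

```text
clock: 37.25
tool_pos: [0.5222, -0.146, 0.1701]
eef_rot: [0.75, 0.66, 0.038, -0.033]
contact_force: [-0.2, -0.4, -1.9]
opening: 0.224
finger_force: 34.9
0.97 [[280, 189], [309, 220], [376, 199], [359, 183], [338, 186], [335, 194], [328, 195], [327, 185], [322, 186], [320, 178]]
0.8 [[133, 63], [152, 290], [256, 289], [258, 301], [274, 278], [301, 277], [305, 329], [319, 332], [348, 329], [352, 277], [378, 278], [395, 301], [400, 287], [499, 287], [513, 61]]
37.45 [ 0.5224 -0.1441  0.17  ] [ 0.749  0.661  0.038 -0.033] F [ 0.2 -0.8 -2.2] op 0.226 ff 34.9
```

View pics/s11.png

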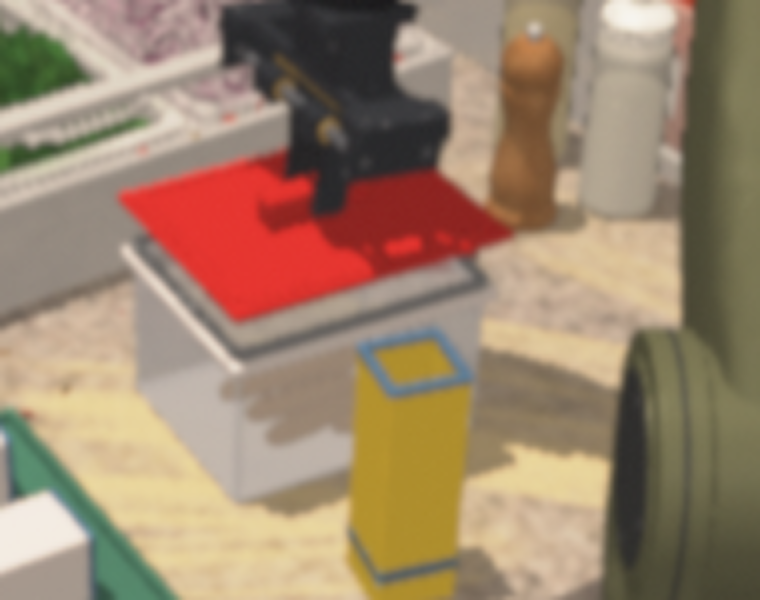

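That picture shows the lid level above the rim, with corners at (120,197), (237,322) and (515,233). It was my 15th view, one over the limit of 14, so I view no more and use numbers only.

```bash
python3 - <<'E'
from fit import *
c=r.camera_info("wrist")
sc={(1,1):(120,197),(-1,1):(237,322),(-1,-1):(515,233)}
sc={k:np.array(v)/4+[250,140]-.4 for k,v in sc.items()}
print(fit(sc,{(1,1):(513,61),(-1,1):(133,63)},c,[.5225,-.148,.143,0,0,-6.9]))
# tub rim in the same scene view: crop corners
t=np.array([(122,247),(237,365),(488,283)])/4+[250,140]-.4
print(p2w("scene",t[:1],.12),p2w("scene",t[1:2],.12))
Rl=R.from_euler("z",-6.9,degrees=True).as_matrix();w=p2w("scene",t[1:2],.12)[0];v=p2w("scene",t[:1],.12)[0]
print(w-(Rl@[-.0815,.1015,0])[:2], v-(Rl@[.0815,.1015,0])[:2]);st()
E
```

```text
(array([ 0.5212, -0.1448,  0.1529, -1.3503, -0.1331, -6.969 ]), array([-1.7, -0.8, -0.7,  0.2,  0.1,  0. , -0.3,  0.6, -0.4,  0.4]))
[[ 0.61083733 -0.05208244]] [[ 0.45461467 -0.03658707]]
[ 0.52333051 -0.14714309] [ 0.51773372 -0.14305616]
37.45 [ 0.5224 -0.1441  0.17  ] [ 0.749  0.661  0.038 -0.033] F [ 0.2 -0.8 -2.2] op 0.226 ff 34.9
```

```bash
python3 -m jog '[{"wx":0.01,"wy":0,"wz":0,"dx":0.003,"dy":-0.003,"dz":-0.02,"hand":1},{"wx":0,"wy":0,"wz":0,"dx":0,"dy":0,"dz":-0.02,"hand":1},{"wx":0,"wy":0,"wz":0,"dx":0,"dy":0,"dz":-0.02,"hand":1},{"wx":0,"wy":0,"wz":0,"dx":0,"dy":0,"dz":0,"hand":1}]' 35
python3 -m jog '[{"wx":0,"wy":0,"wz":0,"dx":0,"dy":0,"dz":-0.012,"hand":1},{"wx":0,"wy":0,"wz":0,"dx":0,"dy":0,"dz":-0.012,"hand":1},{"wx":0,"wy":0,"wz":0,"dx":0,"dy":0,"dz":0,"hand":1}]' 35
```

```text
clock: 37.78
tool_pos: [0.5221, -0.1457, 0.1533]
eef_rot: [0.749, 0.66, 0.044, -0.042]
contact_force: [-0.5, 1.3, -1.7]
opening: 0.221
finger_force: 34.9
clock: 38.03
tool_pos: [0.5227, -0.1456, 0.1481]
eef_rot: [0.749, 0.66, 0.045, -0.041]
contact_force: [-0.6, 0.2, -2.1]
opening: 0.223
finger_force: 34.9
```

```bash
python3 -m jog '[{"wx":0,"wy":0,"wz":0,"dx":0,"dy":0,"dz":-0.008,"hand":1},{"wx":0,"wy":0,"wz":0,"dx":0,"dy":0,"dz":-0.006,"hand":1},{"wx":0,"wy":0,"wz":0,"dx":0,"dy":0,"dz":0,"hand":1}]' 35
python3 -m jog '[{"wx":0,"wy":0,"wz":0,"dx":0,"dy":0,"dz":-0.004,"hand":1},{"wx":0,"wy":0,"wz":0,"dx":0,"dy":0,"dz":0,"hand":1}]' 35
```

```text
clock: 38.28
tool_pos: [0.5229, -0.1457, 0.145]
eef_rot: [0.749, 0.66, 0.045, -0.041]
contact_force: [-0.2, 0.3, -2.5]
opening: 0.225
finger_force: 34.9
clock: 38.45
tool_pos: [0.523, -0.1457, 0.1442]
eef_rot: [0.749, 0.66, 0.045, -0.041]
contact_force: [-0.0, 0.5, -2.2]
opening: 0.222
finger_force: 34.9
```

```bash
python3 -m jog '[{"wx":0,"wy":0,"wz":0,"dx":0,"dy":0,"dz":-0.006,"hand":1},{"wx":0,"wy":0,"wz":0,"dx":0,"dy":0,"dz":0,"hand":1},{"wx":0,"wy":0,"wz":0,"dx":0,"dy":0,"dz":0,"hand":1}]' 35
python3 -m jog '[{"wx":0,"wy":0,"wz":0,"dx":0,"dy":0,"dz":-0.006,"hand":1},{"wx":0,"wy":0,"wz":0,"dx":0,"dy":0,"dz":0,"hand":1}]' 35
```

```text
clock: 38.7
tool_pos: [0.5232, -0.1456, 0.1429]
eef_rot: [0.749, 0.66, 0.045, -0.04]
contact_force: [-0.3, 0.5, -0.4]
opening: 0.227
finger_force: 34.9
clock: 38.87
tool_pos: [0.5232, -0.1454, 0.1417]
eef_rot: [0.749, 0.66, 0.045, -0.04]
contact_force: [-1.2, 0.6, 3.9]
opening: 0.225
finger_force: 35.0
```

```bash
python3 -m jog '[{"wx":0,"wy":0,"wz":0,"dx":0,"dy":0,"dz":0,"hand":0.6},{"wx":0,"wy":0,"wz":0,"dx":0,"dy":0,"dz":0,"hand":0.5},{"wx":0,"wy":0,"wz":0,"dx":0,"dy":0,"dz":0,"hand":0.5},{"wx":0,"wy":0,"wz":0,"dx":0,"dy":0,"dz":0.04,"hand":0.5},{"wx":0,"wy":0,"wz":0,"dx":0,"dy":0,"dz":0.1,"hand":0.5}]' 20
python3 -m jog '[{"wx":-0.03,"wy":0.003,"wz":0,"dx":0,"dy":0.1,"dz":0.14,"hand":1},{"wx":-0.03,"wy":0.003,"wz":0,"dx":0,"dy":0.14,"dz":0.14,"hand":1},{"wx":0,"wy":0,"wz":0,"dx":-0.1,"dy":0.14,"dz":0.05,"hand":1},{"wx":0,"wy":0,"wz":0,"dx":-0.1,"dy":0.14,"dz":0,"hand":1},{"wx":0,"wy":0,"wz":0,"dx":0,"dy":0.1,"dz":0,"hand":1}]' 20
python3 -m jog '[{"wx":0,"wy":0,"wz":0,"dx":0,"dy":0.12,"dz":0,"hand":1},{"wx":0,"wy":0,"wz":0,"dx":0,"dy":0.12,"dz":0,"hand":1},{"wx":0,"wy":0,"wz":0,"dx":0,"dy":0,"dz":0,"hand":1}]' 20
python3 - <<'E'
from fit import *
st();im=r.snapshot("top");hsv=cv2.cvtColor(im,cv2.COLOR_RGB2HSV);H,S,V=cv2.split(hsv)
red=((H<6)|(H>174))&(S>150)&(V>90);red[:, 405:]=0;print("red",rect("top",red,.135))
for d in r.masks_of("top","lid")[:2]: print(d["p"],np.round(d["bbox"]),rect("top",d["region"],.135))
print(R.from_quat(r.get_state()["eef_rot"]).as_matrix()[:,2].round(3))
for n in("spice_jar","timer","pepper_mill"):print(n,[np.round(d["bbox"]).tolist() for d in r.search_frame("top",n)[:1]])
E
```

```text
clock: 39.28
tool_pos: [0.521, -0.1457, 0.1745]
eef_rot: [0.749, 0.66, 0.043, -0.043]
contact_force: [-0.4, -0.4, -0.7]
opening: 0.498
finger_force: 0.0
clock: 39.7
tool_pos: [0.4711, 0.0022, 0.2528]
eef_rot: [0.749, 0.663, -0.0, 0.0]
contact_force: [-1.8, -0.5, 0.3]
opening: 0.148
finger_force: 0.0
clock: 39.95
tool_pos: [0.4757, 0.067, 0.2529]
eef_rot: [0.747, 0.665, 0.004, -0.001]
contact_force: [0.7, 0.6, 1.6]
opening: 0.01
finger_force: 0.0
39.95 [0.4757 0.067  0.2529] [ 0.747  0.665  0.004 -0.001] F [0.7 0.6 1.6] op 0.01 ff 0.0
red [521.7, -146.3, 209.0, 168.7, 83.1]
0.61 [305. 187. 402. 270.] [521.9, -145.4, 213.8, 173.4, 82.9]
[ 0.003  0.001 -1.   ]
spice_jar [[385.0, 164.0, 402.0, 185.0]]
timer [[303.0, 185.0, 404.0, 270.0]]
pepper_mill [[455.0, 169.0, 491.0, 203.0]]
```

The lid sits centred at (522,-146), -6.9°. I start pressing at fl (.461,-.045).

```bash
python3 -m jog '[{"wx":0,"wy":0,"wz":0,"dx":-0.03,"dy":-0.15,"dz":-0.05,"hand":1},{"wx":0,"wy":0,"wz":0,"dx":-0.03,"dy":-0.15,"dz":-0.1,"hand":1},{"wx":0,"wy":0,"wz":0,"dx":0,"dy":-0.148,"dz":-0.12,"hand":1},{"wx":0,"wy":0,"wz":0,"dx":0,"dy":0,"dz":-0.12,"hand":1},{"wx":0,"wy":0,"wz":0,"dx":0,"dy":0,"dz":0,"hand":1}]' 20
python3 -m jog '[{"wx":0,"wy":0,"wz":0,"dx":0,"dy":0,"dz":-0.02,"hand":1},{"wx":0,"wy":0,"wz":0,"dx":0,"dy":0,"dz":-0.02,"hand":1},{"wx":0,"wy":0,"wz":0,"dx":0,"dy":0,"dz":-0.01,"hand":1},{"wx":0,"wy":0,"wz":0,"dx":0,"dy":0,"dz":0,"hand":1}]' 20
```

```text
clock: 40.62
tool_pos: [0.4579, -0.0489, 0.1559]
eef_rot: [0.752, 0.659, -0.003, -0.002]
contact_force: [-0.2, 0.3, 0.4]
opening: 0.006
finger_force: 0.0
clock: 40.95
tool_pos: [0.4619, -0.0436, 0.1478]
eef_rot: [0.749, 0.662, 0.002, 0.001]
contact_force: [-0.5, -0.1, -0.1]
opening: 0.005
finger_force: 0.0
```

```bash
python3 -m jog '[{"wx":0,"wy":0,"wz":0,"dx":0,"dy":0,"dz":-0.024,"hand":1},{"wx":0,"wy":0,"wz":0,"dx":0,"dy":0,"dz":-0.024,"hand":1},{"wx":0,"wy":0,"wz":0,"dx":0,"dy":0,"dz":0,"hand":1}]' 20
python3 -m jog '[{"wx":0,"wy":0,"wz":0,"dx":0,"dy":0,"dz":-0.012,"hand":1},{"wx":0,"wy":0,"wz":0,"dx":0,"dy":0,"dz":-0.012,"hand":1},{"wx":0,"wy":0,"wz":0,"dx":0,"dy":0,"dz":0,"hand":1}]' 20
```

```text
clock: 41.2
tool_pos: [0.4617, -0.0441, 0.1349]
eef_rot: [0.75, 0.662, 0.001, 0.001]
contact_force: [1.3, 0.4, 0.8]
opening: 0.005
finger_force: 0.2
clock: 41.45
tool_pos: [0.4614, -0.0438, 0.1295]
eef_rot: [0.75, 0.662, 0.001, 0.0]
contact_force: [-1.2, 0.5, 5.7]
opening: 0.005
finger_force: 3.2
```

```bash
python3 -m jog '[{"wx":0,"wy":0,"wz":0,"dx":0,"dy":0,"dz":-0.006,"hand":1},{"wx":0,"wy":0,"wz":0,"dx":0,"dy":0,"dz":0,"hand":1},{"wx":0,"wy":0,"wz":0,"dx":0,"dy":0,"dz":0,"hand":1}]' 20
python3 -m jog '[{"wx":0,"wy":0,"wz":0,"dx":0,"dy":0,"dz":-0.005,"hand":1},{"wx":0,"wy":0,"wz":0,"dx":0,"dy":0,"dz":0,"hand":1},{"wx":0,"wy":0,"wz":0,"dx":0,"dy":0,"dz":0,"hand":1}]' 20
```

```text
clock: 41.7
tool_pos: [0.4614, -0.0438, 0.1287]
eef_rot: [0.75, 0.662, 0.002, 0.001]
contact_force: [-2.3, 1.4, 12.9]
opening: 0.009
finger_force: 6.5
clock: 41.95
tool_pos: [0.4614, -0.0438, 0.1284]
eef_rot: [0.75, 0.662, 0.002, 0.001]
contact_force: [-5.1, 1.8, 24.9]
opening: 0.007
finger_force: 12.7
```

```bash
python3 -m jog '[{"wx":0,"wy":0,"wz":0,"dx":0,"dy":0,"dz":0.12,"hand":1},{"wx":0,"wy":0,"wz":0,"dx":-0.024,"dy":-0.15,"dz":0,"hand":1},{"wx":0,"wy":0,"wz":0,"dx":-0.024,"dy":-0.15,"dz":0,"hand":1},{"wx":0,"wy":0,"wz":0,"dx":-0.024,"dy":-0.15,"dz":0,"hand":1},{"wx":0,"wy":0,"wz":0,"dx":-0.022,"dy":-0.15,"dz":0,"hand":1}]' 20
python3 -m jog '[{"wx":0,"wy":0,"wz":0,"dx":0,"dy":-0.14,"dz":0,"hand":1},{"wx":0,"wy":0,"wz":0,"dx":0,"dy":0,"dz":-0.04,"hand":1},{"wx":0,"wy":0,"wz":0,"dx":0,"dy":0,"dz":0,"hand":1},{"wx":0,"wy":0,"wz":0,"dx":0,"dy":0,"dz":0,"hand":1}]' 20
```

```text
clock: 42.37
tool_pos: [0.437, -0.1961, 0.1565]
eef_rot: [0.75, 0.662, 0.001, 0.0]
contact_force: [1.2, 0.4, -0.0]
opening: 0.006
finger_force: 0.0
clock: 42.7
tool_pos: [0.4373, -0.2287, 0.1461]
eef_rot: [0.75, 0.662, 0.001, -0.0]
contact_force: [-0.4, -0.1, 0.7]
opening: 0.002
finger_force: 0.0
```

```bash
python3 -m jog '[{"wx":0,"wy":0,"wz":0,"dx":0,"dy":0,"dz":-0.03,"hand":1},{"wx":0,"wy":0,"wz":0,"dx":0,"dy":0,"dz":-0.02,"hand":1},{"wx":0,"wy":0,"wz":0,"dx":0,"dy":0,"dz":-0.014,"hand":1},{"wx":0,"wy":0,"wz":0,"dx":0,"dy":0,"dz":0,"hand":1}]' 20
python3 -m jog '[{"wx":0,"wy":0,"wz":0,"dx":0,"dy":0,"dz":-0.008,"hand":1},{"wx":0,"wy":0,"wz":0,"dx":0,"dy":0,"dz":0,"hand":1},{"wx":0,"wy":0,"wz":0,"dx":0,"dy":0,"dz":0,"hand":1}]' 20
```

```text
clock: 43.03
tool_pos: [0.4381, -0.2278, 0.1303]
eef_rot: [0.749, 0.663, 0.001, 0.0]
contact_force: [-0.0, 0.5, 3.0]
opening: 0.004
finger_force: 1.3
clock: 43.28
tool_pos: [0.4381, -0.2279, 0.1288]
eef_rot: [0.749, 0.663, 0.001, 0.0]
contact_force: [-1.0, 0.5, 6.7]
opening: 0.002
finger_force: 3.4
```

```bash
python3 -m jog '[{"wx":0,"wy":0,"wz":0,"dx":0,"dy":0,"dz":-0.006,"hand":1},{"wx":0,"wy":0,"wz":0,"dx":0,"dy":0,"dz":0,"hand":1},{"wx":0,"wy":0,"wz":0,"dx":0,"dy":0,"dz":0,"hand":1}]' 20
python3 -m jog '[{"wx":0,"wy":0,"wz":0,"dx":0,"dy":0,"dz":-0.004,"hand":1},{"wx":0,"wy":0,"wz":0,"dx":0,"dy":0,"dz":0,"hand":1},{"wx":0,"wy":0,"wz":0,"dx":0,"dy":0,"dz":0,"hand":1}]' 20
```

```text
clock: 43.53
tool_pos: [0.4381, -0.2279, 0.1285]
eef_rot: [0.749, 0.663, 0.001, 0.001]
contact_force: [-4.7, 1.8, 20.0]
opening: 0.006
finger_force: 10.0
clock: 43.78
tool_pos: [0.4381, -0.228, 0.1283]
eef_rot: [0.749, 0.663, 0.001, 0.001]
contact_force: [-6.0, 2.0, 29.4]
opening: 0.006
finger_force: 14.7
```

```bash
python3 -m jog '[{"wx":0,"wy":0,"wz":0,"dx":0,"dy":0,"dz":0.12,"hand":1},{"wx":0,"wy":0,"wz":0,"dx":0.145,"dy":-0.02,"dz":0,"hand":1},{"wx":0,"wy":0,"wz":0,"dx":0.145,"dy":-0.02,"dz":0,"hand":1},{"wx":0,"wy":0,"wz":0,"dx":0.145,"dy":-0.02,"dz":0,"hand":1},{"wx":0,"wy":0,"wz":0,"dx":0.145,"dy":-0.016,"dz":0,"hand":1}]' 20
python3 -m jog '[{"wx":0,"wy":0,"wz":0,"dx":0,"dy":0,"dz":-0.04,"hand":1},{"wx":0,"wy":0,"wz":0,"dx":0,"dy":0,"dz":0,"hand":1},{"wx":0,"wy":0,"wz":0,"dx":0,"dy":0,"dz":0,"hand":1},{"wx":0,"wy":0,"wz":0,"dx":0,"dy":0,"dz":-0.02,"hand":1},{"wx":0,"wy":0,"wz":0,"dx":0,"dy":0,"dz":-0.02,"hand":1}]' 20
python3 -m jog '[{"wx":0,"wy":0,"wz":0,"dx":0,"dy":0,"dz":-0.012,"hand":1},{"wx":0,"wy":0,"wz":0,"dx":0,"dy":0,"dz":-0.012,"hand":1},{"wx":0,"wy":0,"wz":0,"dx":0,"dy":0,"dz":0,"hand":1}]' 20
```

```text
clock: 44.2
tool_pos: [0.5843, -0.2478, 0.1559]
eef_rot: [0.749, 0.662, 0.001, 0.0]
contact_force: [0.5, 0.5, -0.1]
opening: 0.002
finger_force: 0.0
clock: 44.62
tool_pos: [0.5818, -0.2485, 0.136]
eef_rot: [0.75, 0.662, 0.001, 0.0]
contact_force: [0.1, -0.9, 6.7]
opening: 0.005
finger_force: 3.9
clock: 44.87
tool_pos: [0.5822, -0.2488, 0.1305]
eef_rot: [0.75, 0.661, 0.001, 0.001]
contact_force: [-2.0, -0.4, 4.7]
opening: 0.006
finger_force: 2.4
```

```bash
python3 -m jog '[{"wx":0,"wy":0,"wz":0,"dx":0,"dy":0,"dz":-0.009,"hand":1},{"wx":0,"wy":0,"wz":0,"dx":0,"dy":0,"dz":0,"hand":1},{"wx":0,"wy":0,"wz":0,"dx":0,"dy":0,"dz":0,"hand":1}]' 20
python3 -m jog '[{"wx":0,"wy":0,"wz":0,"dx":0,"dy":0,"dz":-0.006,"hand":1},{"wx":0,"wy":0,"wz":0,"dx":0,"dy":0,"dz":0,"hand":1},{"wx":0,"wy":0,"wz":0,"dx":0,"dy":0,"dz":0,"hand":1}]' 20
```

```text
clock: 45.12
tool_pos: [0.5824, -0.2489, 0.1287]
eef_rot: [0.75, 0.661, 0.001, 0.001]
contact_force: [-1.6, -0.1, 7.1]
opening: 0.008
finger_force: 3.3
clock: 45.37
tool_pos: [0.5824, -0.2489, 0.1285]
eef_rot: [0.75, 0.661, 0.001, 0.001]
contact_force: [-3.6, 0.9, 14.8]
opening: 0.003
finger_force: 7.4
```

Next I push a little harder here, then go to bl (.606,-.062).

```bash
python3 -m jog '[{"wx":0,"wy":0,"wz":0,"dx":0,"dy":0,"dz":-0.006,"hand":1},{"wx":0,"wy":0,"wz":0,"dx":0,"dy":0,"dz":0,"hand":1},{"wx":0,"wy":0,"wz":0,"dx":0,"dy":0,"dz":0,"hand":1}]' 20
python3 -m jog '[{"wx":0,"wy":0,"wz":0,"dx":0,"dy":0,"dz":0.12,"hand":1},{"wx":0,"wy":0,"wz":0,"dx":0.024,"dy":0.15,"dz":0,"hand":1},{"wx":0,"wy":0,"wz":0,"dx":0.024,"dy":0.15,"dz":0,"hand":1},{"wx":0,"wy":0,"wz":0,"dx":0.024,"dy":0.15,"dz":0,"hand":1},{"wx":0,"wy":0,"wz":0,"dx":0.022,"dy":0.15,"dz":0,"hand":1}]' 20
python3 -m jog '[{"wx":0,"wy":0,"wz":0,"dx":0,"dy":0.15,"dz":0,"hand":1},{"wx":0,"wy":0,"wz":0,"dx":0,"dy":0,"dz":-0.04,"hand":1},{"wx":0,"wy":0,"wz":0,"dx":0,"dy":0,"dz":0,"hand":1},{"wx":0,"wy":0,"wz":0,"dx":0,"dy":0,"dz":0,"hand":1}]' 20
python3 -m jog '[{"wx":0,"wy":0,"wz":0,"dx":0,"dy":0,"dz":-0.02,"hand":1},{"wx":0,"wy":0,"wz":0,"dx":0,"dy":0,"dz":-0.02,"hand":1},{"wx":0,"wy":0,"wz":0,"dx":0,"dy":0,"dz":0,"hand":1}]' 20
```

```text
clock: 45.62
tool_pos: [0.5824, -0.2489, 0.1283]
eef_rot: [0.75, 0.661, 0.001, 0.002]
contact_force: [-6.7, 0.9, 23.2]
opening: 0.004
finger_force: 11.6
clock: 46.03
tool_pos: [0.6056, -0.0977, 0.1548]
eef_rot: [0.75, 0.661, 0.001, 0.0]
contact_force: [0.5, 0.3, -1.2]
opening: 0.007
finger_force: 0.0
clock: 46.37
tool_pos: [0.6051, -0.0623, 0.1441]
eef_rot: [0.75, 0.661, -0.0, 0.0]
contact_force: [0.0, -0.4, 0.7]
opening: 0.009
finger_force: 0.0
clock: 46.62
tool_pos: [0.6063, -0.0633, 0.1343]
eef_rot: [0.751, 0.66, 0.001, 0.001]
contact_force: [0.0, -0.3, 1.3]
opening: 0.008
finger_force: 0.3
```

```bash
python3 -m jog '[{"wx":0,"wy":0,"wz":0,"dx":0,"dy":0,"dz":-0.014,"hand":1},{"wx":0,"wy":0,"wz":0,"dx":0,"dy":0,"dz":-0.01,"hand":1},{"wx":0,"wy":0,"wz":0,"dx":0,"dy":0,"dz":0,"hand":1}]' 20
python3 -m jog '[{"wx":0,"wy":0,"wz":0,"dx":0,"dy":0,"dz":-0.006,"hand":1},{"wx":0,"wy":0,"wz":0,"dx":0,"dy":0,"dz":0,"hand":1},{"wx":0,"wy":0,"wz":0,"dx":0,"dy":0,"dz":0,"hand":1}]' 20
python3 -m jog '[{"wx":0,"wy":0,"wz":0,"dx":0,"dy":0,"dz":-0.004,"hand":1},{"wx":0,"wy":0,"wz":0,"dx":0,"dy":0,"dz":0,"hand":1},{"wx":0,"wy":0,"wz":0,"dx":0,"dy":0,"dz":0,"hand":1}]' 20
```

```text
clock: 46.87
tool_pos: [0.6065, -0.0629, 0.1289]
eef_rot: [0.751, 0.661, 0.001, 0.001]
contact_force: [0.4, -2.2, 4.0]
opening: 0.003
finger_force: 1.8
clock: 47.12
tool_pos: [0.6066, -0.0629, 0.1285]
eef_rot: [0.751, 0.661, 0.001, 0.002]
contact_force: [-2.9, -2.1, 11.1]
opening: 0.009
finger_force: 5.4
clock: 47.37
tool_pos: [0.6067, -0.0629, 0.1285]
eef_rot: [0.751, 0.661, 0.001, 0.002]
contact_force: [-3.1, -2.0, 18.3]
opening: 0.004
finger_force: 8.7
```

```bash
python3 -m jog '[{"wx":0,"wy":0,"wz":0,"dx":0,"dy":0,"dz":-0.003,"hand":1},{"wx":0,"wy":0,"wz":0,"dx":0,"dy":0,"dz":0,"hand":1},{"wx":0,"wy":0,"wz":0,"dx":0,"dy":0,"dz":0.1,"hand":1},{"wx":0,"wy":0,"wz":0,"dx":-0.145,"dy":0.02,"dz":0,"hand":1},{"wx":0,"wy":0,"wz":0,"dx":-0.145,"dy":0.02,"dz":0,"hand":1}]' 20
python3 -m jog '[{"wx":0,"wy":0,"wz":0,"dx":-0.145,"dy":0.02,"dz":0,"hand":1},{"wx":0,"wy":0,"wz":0,"dx":-0.145,"dy":0.016,"dz":0,"hand":1},{"wx":0,"wy":0,"wz":0,"dx":0,"dy":0,"dz":-0.05,"hand":1},{"wx":0,"wy":0,"wz":0,"dx":0,"dy":0,"dz":0,"hand":1}]' 20
python3 -m jog '[{"wx":0,"wy":0,"wz":0,"dx":0,"dy":0,"dz":-0.02,"hand":1},{"wx":0,"wy":0,"wz":0,"dx":0,"dy":0,"dz":-0.012,"hand":1},{"wx":0,"wy":0,"wz":0,"dx":0,"dy":0,"dz":-0.01,"hand":1},{"wx":0,"wy":0,"wz":0,"dx":0,"dy":0,"dz":0,"hand":1}]' 20
```

```text
clock: 47.78
tool_pos: [0.5353, -0.0512, 0.1514]
eef_rot: [0.751, 0.66, 0.004, 0.001]
contact_force: [-0.3, 0.6, -0.2]
opening: 0.007
finger_force: 0.0
clock: 48.12
tool_pos: [0.4582, -0.0427, 0.1371]
eef_rot: [0.75, 0.662, -0.001, -0.001]
contact_force: [1.0, -0.5, 0.2]
opening: 0.004
finger_force: 0.0
clock: 48.45
tool_pos: [0.463, -0.0421, 0.1284]
eef_rot: [0.75, 0.661, 0.002, 0.002]
contact_force: [-2.1, -0.2, 12.3]
opening: 0.006
finger_force: 6.8
```

fl is still home (.1284 at 12 N). I retreat upwards and do a last numeric check.

```bash
python3 -m jog '[{"wx":0,"wy":0,"wz":0,"dx":0,"dy":0,"dz":-0.003,"hand":1},{"wx":0,"wy":0,"wz":0,"dx":0,"dy":0,"dz":0,"hand":1},{"wx":0,"wy":0,"wz":0,"dx":0,"dy":0,"dz":0.12,"hand":1},{"wx":0,"wy":0,"wz":0,"dx":0,"dy":0,"dz":0.15,"hand":1},{"wx":0,"wy":0,"wz":0,"dx":0,"dy":0.05,"dz":0.15,"hand":1}]' 20
python3 -m jog '[{"wx":0,"wy":0,"wz":0,"dx":-0.05,"dy":0.15,"dz":0.05,"hand":1},{"wx":0,"wy":0,"wz":0,"dx":0,"dy":0.15,"dz":0,"hand":1},{"wx":0,"wy":0,"wz":0,"dx":0,"dy":0.1,"dz":0,"hand":1},{"wx":0,"wy":0,"wz":0,"dx":0,"dy":0,"dz":0,"hand":1},{"wx":0,"wy":0,"wz":0,"dx":0,"dy":0,"dz":0,"hand":1}]' 20
python3 - <<'E'
from fit import *
im=r.snapshot("top");H,S,V=cv2.split(cv2.cvtColor(im,cv2.COLOR_RGB2HSV))
red=((H<6)|(H>174))&(S>150)&(V>90);red[:,405:]=0;print("red",rect("top",red,.128))
for q in("spice_jar","timer","pepper_mill","crock_a","stick_1"):print(q,[(np.round(d["bbox"]).tolist(),round(d["p"],2)) for d in r.search_frame("top",q)[:3]])
im=r.snapshot("scene")
for q in("spice_jar","timer","pepper_mill","crock_a","stick_1","tub"):print(q,[(np.round(d["bbox"]).tolist(),round(d["p"],2)) for d in r.search_frame("scene",q)[:4]])
st()
E
```

```text
clock: 48.87
tool_pos: [0.4612, -0.0317, 0.2323]
eef_rot: [0.751, 0.66, -0.0, -0.0]
contact_force: [0.8, -0.0, -0.0]
opening: 0.002
finger_force: 0.0
clock: 49.28
tool_pos: [0.4496, 0.072, 0.2444]
eef_rot: [0.749, 0.662, 0.002, 0.0]
contact_force: [-1.3, -0.8, 0.8]
opening: 0.007
finger_force: 0.0
red [521.0, -145.7, 209.6, 168.7, 82.9]
spice_jar [([384.0, 162.0, 405.0, 184.0], 0.87)]
timer [([419.0, 178.0, 447.0, 203.0], 0.95)]
pepper_mill [([457.0, 172.0, 491.0, 203.0], 0.64), ([302.0, 186.0, 403.0, 270.0], 0.45)]
crock_a [([314.0, 294.0, 335.0, 324.0], 0.84), ([185.0, 193.0, 260.0, 224.0], 0.76)]
stick_1 []
spice_jar [([320.0, 177.0, 330.0, 189.0], 0.69), ([359.0, 193.0, 370.0, 199.0], 0.43)]
timer []
pepper_mill [([372.0, 145.0, 391.0, 197.0], 0.94)]
crock_a [([336.0, 222.0, 368.0, 292.0], 0.97), ([181.0, 241.0, 254.0, 290.0], 0.78), ([202.0, 263.0, 273.0, 315.0], 0.71), ([278.0, 184.0, 378.0, 234.0], 0.62)]
stick_1 []
tub [([284.0, 204.0, 373.0, 267.0], 0.63)]
49.93 [0.4487 0.0702 0.2442] [0.75  0.661 0.001 0.   ] F [-0.3 -0.  -0.1] op 0.007 ff 0.0
```

```bash
python3 -c "
from plant import r;print(r.finish_job())"
```

```text
the job is handed in; nothing more can be done
None
```

I handed the job in at about 50 s: all five sticks are in the tub, the empty crocks lie on the tray, the lid is home at all four corners, and the things at the back look unmoved. I viewed 15 pictures, one over the limit of 14, and the fingertips once hit the tray at about 72 N while going for the loose stick.

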